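# Charge the bead kiln

## Task

Charge the bead kiln: put every graphite mould into the metal tote at the foot of the dock, then push the loaded tote up the ramp, without lifting it off, until its tail drops behind the lip and it sits flat on the deck. After that hang every bead hanger across the firing bar, one leg on each side, and last of all, when everything is in place, turn the controller's knob clockwise to its stop. Leave the other things on the bench where they are.

Things in the scene. Friction and masses are not known exactly. Their poses are not given: they have to be found in the camera images.
- dock: fixed dock; origin at the ramp's foot, bench level, mid-width; x points up the ramp, z up. Channel 138 mm wide between side rails (10 thick, 40 high) from x -140 mm to an end stop at x 253 (40 high): bare bench to x 0, ramp to x 100 rising to 24 mm, level lip 24 high to x 109, then a 10 mm step down to a flat deck 14 mm high
- tote: loose open-topped metal tote, 120 mm (own x, along the dock's x) x 130 (y) x 55 high, walls and floor 6 mm, 0.28 to 0.5 kg empty. Origin: centre of its underside. Starts on the bench in the dock's channel, below the ramp. Parked when its tail has dropped off the lip onto the deck
- tote_tail (a point): middle of the bottom edge of the tote's rear wall (the end away from the ramp), 60 mm behind the tote's origin
- mold1_center (a point): graphite mould, dark grey block 46 x 32 x 30 mm (its own x, y, z) with two rounded cavities in its top, 70 g, flat on the bench at the start; this point is its centre. Two or three of the three moulds are there; a missing one is None
- mold2_center (a point): graphite mould, dark grey block 46 x 32 x 30 mm (its own x, y, z) with two rounded cavities in its top, 70 g, flat on the bench at the start; this point is its centre. Two or three of the three moulds are there; a missing one is None
- mold3_center (a point): graphite mould, dark grey block 46 x 32 x 30 mm (its own x, y, z) with two rounded cavities in its top, 70 g, flat on the bench at the start; this point is its centre. Two or three of the three moulds are there; a missing one is None
- hanger1_grip (a point): in the 16 x 16 mm cork grip of a bead hanger, 16 mm below its top (grip is 28 mm clear of the bridge): roof-shaped steel bridge on two legs 72 mm apart along own x, each with a white bead 32 mm wide, 26 high as foot (40 mm free between). 104 x 32 x 114 mm, 140 g, stands on its beads; this point is 98 mm above their foot, 18 above the bridge's underside. Two or three exist; missing: None
- hanger2_grip (a point): in the 16 x 16 mm cork grip of a bead hanger, 16 mm below its top (grip is 28 mm clear of the bridge): roof-shaped steel bridge on two legs 72 mm apart along own x, each with a white bead 32 mm wide, 26 high as foot (40 mm free between). 104 x 32 x 114 mm, 140 g, stands on its beads; this point is 98 mm above their foot, 18 above the bridge's underside. Two or three exist; missing: None
- hanger3_grip (a point): in the 16 x 16 mm cork grip of a bead hanger, 16 mm below its top (grip is 28 mm clear of the bridge): roof-shaped steel bridge on two legs 72 mm apart along own x, each with a white bead 32 mm wide, 26 high as foot (40 mm free between). 104 x 32 x 114 mm, 140 g, stands on its beads; this point is 98 mm above their foot, 18 above the bridge's underside. Two or three exist; missing: None
- hanger1_saddle (a point): underside of the peak of that hanger's bridge, mid-way between its legs, 80 mm above the foot of its beads; None if that hanger is missing
- hanger2_saddle (a point): underside of the peak of that hanger's bridge, mid-way between its legs, 80 mm above the foot of its beads; None if that hanger is missing
- hanger3_saddle (a point): underside of the peak of that hanger's bridge, mid-way between its legs, 80 mm above the foot of its beads; None if that hanger is missing
- bar_mid (a point): middle of the firing bar's axis: a fixed horizontal steel bar 12 mm thick, 115 mm above the bench, along this frame's y axis, 286 mm free between its two posts (16 mm across, 13 mm taller than the bar's axis), on a brick slab 70 mm wide and 16 mm high
- knob (a joint): angle of the black knob on the kiln controller, rad: 0 to 1.3 at its stop; it grows as the knob is turned clockwise seen from above; it stays where it is left
- knob_grip (a point): on the knob's vertical axis, at the height to grip it: a bar-shaped black knob 42 mm long, 14 mm thick, its top 7 mm above this point and the bar clear for 23 mm below it, on top of the green enamelled controller box (100 x 110 x 58 mm high); the bar's length lies along this frame's x axis, which turns with the knob
- crucible: mustard ceramic cup, 68 mm across, 60 mm high; leave alone
- bottle_bottom: smoky glass bottle bottom, 72 mm across, 35 mm high; leave alone
- gauge: flat brass bead gauge 130 x 26 x 6 mm with a row of holes; leave alone
- spatula: hand spatula lying on the bench; leave alone
- bead_jar: amber glass jar, 52 mm across, 70 mm high; leave alone
- cork_pad: round cork pad 90 mm across, 10 mm thick; leave alone
Not all that is in view belongs to the job. What is shaped like the part that bears hanger2_grip but green or red is not meant.

How it is judged:
On the way, in this order (a step that is already met when the one before it is completed fails the run):
1. all moulds lie in the tote while it is still below the ramp's top (x of mold1_center in the frame of tote between -0.055 and 0.055 m and y of mold1_center in the frame of tote between -0.06 and 0.06 m and z of mold1_center in the frame of tote between 0 and 0.055 m and x of mold2_center in the frame of tote between -0.055 and 0.055 m and y of mold2_center in the frame of tote between -0.06 and 0.06 m and z of mold2_center in the frame of tote between 0 and 0.055 m and x of mold3_center in the frame of tote between -0.055 and 0.055 m and y of mold3_center in the frame of tote between -0.06 and 0.06 m and z of mold3_center in the frame of tote between 0 and 0.055 m and x of tote in the frame of dock below 0.03 m), for 0.2 s.
2. the tote, with the moulds in it, sits flat on the deck, its tail behind the lip (x of mold1_center in the frame of tote between -0.055 and 0.055 m and y of mold1_center in the frame of tote between -0.06 and 0.06 m and z of mold1_center in the frame of tote between 0 and 0.055 m and x of mold2_center in the frame of tote between -0.055 and 0.055 m and y of mold2_center in the frame of tote between -0.06 and 0.06 m and z of mold2_center in the frame of tote between 0 and 0.055 m and x of mold3_center in the frame of tote between -0.055 and 0.055 m and y of mold3_center in the frame of tote between -0.06 and 0.06 m and z of mold3_center in the frame of tote between 0 and 0.055 m and x of tote_tail in the frame of dock above 0.106 m and z of tote_tail in the frame of dock below 0.019 m and angle between tote's own z axis and vertical below 0.06 rad), for 0.2 s.
3. all hangers hang across the firing bar, let go, the tote still parked and the knob not yet turned up (x of tote_tail in the frame of dock above 0.106 m and z of tote_tail in the frame of dock below 0.019 m and angle between tote's own z axis and vertical below 0.06 rad and x of hanger1_saddle in the frame of bar_mid between -0.022 and 0.022 m and y of hanger1_saddle in the frame of bar_mid between -0.14 and 0.14 m and z of hanger1_saddle in the frame of bar_mid between -0.002 and 0.016 m and angle between each of hanger1_saddle, hanger2_saddle, hanger3_saddle's own z axis and vertical below 0.4 rad and angle between the x axis of each of hanger1_saddle, hanger2_saddle, hanger3_saddle and the x axis of bar_mid, either way round below 0.6 rad and x of hanger2_saddle in the frame of bar_mid between -0.022 and 0.022 m and y of hanger2_saddle in the frame of bar_mid between -0.14 and 0.14 m and z of hanger2_saddle in the frame of bar_mid between -0.002 and 0.016 m and x of hanger3_saddle in the frame of bar_mid between -0.022 and 0.022 m and y of hanger3_saddle in the frame of bar_mid between -0.14 and 0.14 m and z of hanger3_saddle in the frame of bar_mid between -0.002 and 0.016 m and contact force between each of hanger1, hanger2, hanger3 and the fingers below 0.05 N and value of joint knob below 0.7 rad), for 0.2 s.
4. the knob is turned clockwise to its stop (x of tote_tail in the frame of dock above 0.106 m and z of tote_tail in the frame of dock below 0.019 m and angle between tote's own z axis and vertical below 0.06 rad and x of hanger1_saddle in the frame of bar_mid between -0.022 and 0.022 m and y of hanger1_saddle in the frame of bar_mid between -0.14 and 0.14 m and z of hanger1_saddle in the frame of bar_mid between -0.002 and 0.016 m and angle between each of hanger1_saddle, hanger2_saddle, hanger3_saddle's own z axis and vertical below 0.4 rad and angle between the x axis of each of hanger1_saddle, hanger2_saddle, hanger3_saddle and the x axis of bar_mid, either way round below 0.6 rad and x of hanger2_saddle in the frame of bar_mid between -0.022 and 0.022 m and y of hanger2_saddle in the frame of bar_mid between -0.14 and 0.14 m and z of hanger2_saddle in the frame of bar_mid between -0.002 and 0.016 m and x of hanger3_saddle in the frame of bar_mid between -0.022 and 0.022 m and y of hanger3_saddle in the frame of bar_mid between -0.14 and 0.14 m and z of hanger3_saddle in the frame of bar_mid between -0.002 and 0.016 m and value of joint knob above 1.15 rad), for 0.2 s.
At the end, for the whole second after the job is handed in: Moulds inside the tote below its rim; tote flat on the deck (0.06 rad), tail past the lip (2 mm) and under 5 mm above the deck; each hanger resting across the bar by its bridge (22 mm from its middle, tilt under 0.4 rad, 0.6 rad from square); knob above 1.15 rad; tote and hangers at rest (all of step 4 and x of mold1_center in the frame of tote between -0.055 and 0.055 m and y of mold1_center in the frame of tote between -0.06 and 0.06 m and z of mold1_center in the frame of tote between 0 and 0.055 m and x of mold2_center in the frame of tote between -0.055 and 0.055 m and y of mold2_center in the frame of tote between -0.06 and 0.06 m and z of mold2_center in the frame of tote between 0 and 0.055 m and x of mold3_center in the frame of tote between -0.055 and 0.055 m and y of mold3_center in the frame of tote between -0.06 and 0.06 m and z of mold3_center in the frame of tote between 0 and 0.055 m and linear speed of tote below 0.03 m/s and linear speed of each of hanger1, hanger2, hanger3 below 0.06 m/s); the robot touches nothing.
It fails at once if the tote is lifted off the dock (z of tote in the frame of dock above 0.05 m).
It fails at once if another thing on the bench is moved by more than 4 cm (distance of any of crucible, bottle_bottom, gauge, spatula, bead_jar, cork_pad from where it was at the start of the episode above 0.04 m).
Of mold1, mold2, mold3 only 2 to 3 are there at a start; the rules pass over those that are not, and their reading is None.
Of hanger1, hanger2, hanger3 only 2 to 3 are there at a start; the rules pass over those that are not, and their reading is None.
At some moment in a run one of mold1, mold2, mold3, hanger1, hanger2, hanger3 may be knocked a few centimetres aside while the robot is not near it.
It also fails if it takes over 210 s, if anything falls off the work surface, if the arm or the gripper's body presses on something with over 40 N, if the wrist force passes 120 N, or if a joint passes its speed limit or range.

## Robot

A 7-joint arm with a two-finger parallel gripper is mounted at the origin on the work surface. World frame = base frame: x ahead of the robot, y to its left, z up, the work surface at z = 0. Lengths are in m, angles in rad, forces in N, time in s.
With the tool pointing down it reaches from about 0.425 to 0.925 m from the base axis. Payload 6.8 kg.
Tool frame: the origin (TCP) lies on the centre line of the jaws, within the pads' length; the fingertips stand 19 mm ahead of it and the grasp point (between the pads) is the TCP; z points along the fingers, y is the line along which they close (so a half turn about z gives the same grasp; the last joint's range is limited). The gripper opens to 85 mm and grips with 20 to 120 N. Pads are 22 mm wide; open, the fingers measure 114 mm over their backs; the gripper's body (76 mm by 85 mm) begins 54 mm behind the grasp point. The pads swing forward as they close: fully open they stand 13 mm farther back than shut.
Start: joints at [1.229, 0.477, 0.022, 1.555, -0.011, 1.109, -0.083], TCP at [0.156, -0.657, 0.211] pointing down, gripper open.
Joint ranges: [-2.96, 2.96], [-0.34, 2.1], [-1.41, 1.46], [0.24, 2.44], [-1.37, 4.51], [0.17, 1.92], [-2.96, 2.96]. Speed limits (rad/s): [2.39, 2.39, 3.14, 3.14, 3.14, 3.14, 3.14].

## Interface

Orientations are given as a rotation vector (axis times angle).
In Python, from bench import r gives the robot as it stands. The module is installed in compiled form; this text tells all that it offers.
- The arm moves only by the tool arm_command, never from a script. Its argument "rows" is a list of rows, each an object of numbers: "fingers": the opening, from -1 (shut) to 1 (fully open); "x", "y", "z": the shift along the tool's x, y, z in m; "ax", "ay", "az": the turn, a rotation vector about the tool's x, y, z in degrees. In form: [{"fingers": .., "x": .., "y": .., "z": .., "ax": .., "ay": .., "az": ..}, ...]. A call has 1 to 10 rows; each row shifts and turns the commanded pose from where the row before left it, along the tool's axes as they then stand; what a row does not reach is not made up. A row lasts 1/12 s, in which the tool goes at most 41.7 mm and 7.16 degrees, less where a joint would pass 70% of its speed; a pose out of reach is approached as far as the arm can. A call is refused whole if a number of a shift passes 0.0417 or a number of a turn 7.16, either way. A call with a gripper value outside its range is refused whole. The fingers move at their own pace and stop on an object; "grip_force" is the grip in N (left out, the last holds). Time passes only in rows, so rows that do not move let the fingers close. It gives the time, the measured TCP pose, the force, the opening and the grip force at its end, in the units of the state.
- r.get_obs(): the state, without advancing time (a new reading comes with each control period).
- r.grab_frame(name): name is "scene" or "top" or "wrist"; returns a dict with "frame" (384x512x3 uint8, red, green, blue), "depth" (384x512 float32, m along the optical axis (not along the pixel's ray), 0 where there is no reading), "K" (3x3 intrinsics, pixels), "world_from_camera" (4x4, takes a point from camera to world coordinates). Camera axes: x right, y down, z forward; pixel columns grow to the right and rows downward; lengths in m; the calibration is good to about 2 mm. A picture is of the moment at which its call begins.
- r.hand_in(): hands the job in; it is judged then, once.
The state is a dict: "clock": time; "joints": joint angles; "qvel": joint speeds; "tau": joint torques, N m; "tcp_pos": TCP position; "orientation": TCP orientation; "contact_force": force on the tool from outside, world axes, zero at the start; "moment": the same for the moment, N m; "grip_width": finger opening in m; "gripper_force": force on a finger pad.
Only numpy, scipy, OpenCV 4.12 (cv2) and the standard library are available. Lean on these libraries where they do the work, as an engineer would, in place of code of your own. Each camera call takes 0.05 s, during which the arm holds its last target. There are 200 camera calls.

## Working session

There is one attempt and no reset: what is moved stays moved. The work goes in short steps, Python scripts to look and compute and a tool call to move; the robot and the scene stay as the last step left them, time stands still between calls to the robot, and variables do not carry over. Pictures are saved under pics/ and viewed, at most 14 in all, crops included, and the job is handed in when it is done.

Besides the shell and the picture viewer there is one more tool, called after "Call:" as a command line: name --argument value ..., lists and objects as JSON in quotes. arm_command: Moves the arm, as the interface text tells. Its arguments: {"type":"object","properties":{"rows":{"type":"array"},"grip_force":{"type":"number"}},"required":["rows"]}

```bash
mkdir -p pics; cat > h.py <<'E'
from bench import r
import numpy as np, cv2
from scipy.spatial.transform import Rotation as R
def grab(n):
    f=r.grab_frame(n); return f['frame'],f['depth'],f['K'],f['world_from_camera']
def save(im,name): cv2.imwrite('pics/'+name,cv2.cvtColor(im,cv2.COLOR_RGB2BGR))
def world(d,K,T):
    v,u=np.mgrid[:d.shape[0],:d.shape[1]]
    p=np.stack([(u-K[0,2])/K[0,0]*d,(v-K[1,2])/K[1,1]*d,d],-1)
    return p@T[:3,:3].T+T[:3,3]
def st():
    o=r.get_obs(); print('t',o['clock'],'tcp',np.round(o['tcp_pos'],4),'F',np.round(o['contact_force'],1),'w',round(float(o['grip_width']),4)); return o
E
python3 - <<'E'
from h import *
o=st(); print(o)
for n in ['top','scene']:
    im,d,K,T=grab(n); save(cv2.resize(im,(800,600)),n+'0.png'); np.savez(n+'0.npz',im=im,d=d,K=K,T=T); print(K,T)
E
```

```text
t 0.0 tcp [ 0.1562 -0.6561  0.2099] F [ 0.1  0.6 -0.6] w 0.085
{'clock': 0.0, 'joints': array([ 1.22894848,  0.47779429,  0.02233781,  1.55641858, -0.01150207,
        1.10929882, -0.08309729]), 'qvel': array([ 1.21191044e-03,  2.14098960e-03, -9.05559087e-04, -3.14605270e-04,
       -1.21254503e-03,  2.87316663e-05,  2.40688116e-04]), 'tau': array([-1.29135742e-04, -5.96462452e+01,  1.60780605e+00, -2.81200433e+01,
        1.23868149e-02,  9.48310015e-03,  2.20967837e-05]), 'tcp_pos': array([ 0.15619164, -0.65605218,  0.20994348]), 'orientation': array([-3.11840919e+00, -3.66169495e-01,  5.29523537e-04]), 'contact_force': array([ 0.09907458,  0.57042399, -0.57037229]), 'moment': array([ 0.02020036, -0.01466175,  0.01398009]), 'gripper_force': 0.0, 'grip_width': 0.08498837192963024}
[[427.50630679   0.         253.7406983 ]
 [  0.         427.50630679 194.24782946]
 [  0.           0.           1.        ]] [[-7.49716480e-03 -9.86914744e-01  1.61068561e-01  2.18999347e-01]
 [-9.99971640e-01  7.51439806e-03 -5.02158496e-04  1.92737379e-02]
 [-7.14745661e-04 -1.61067758e-01 -9.86943092e-01  1.72297406e+00]
 [ 0.00000000e+00  0.00000000e+00  0.00000000e+00  1.00000000e+00]]
[[434.1200588    0.         249.72853028]
 [  0.         434.1200588  196.41802361]
 [  0.           0.           1.        ]] [[-0.53067731  0.64151358 -0.55393313  1.30519396]
 [ 0.8475337   0.40800965 -0.33943299  0.48557039]
 [ 0.00825919 -0.64960638 -0.76022585  1.21199286]
 [ 0.          0.          0.          1.        ]]
```

View pics/top0.png

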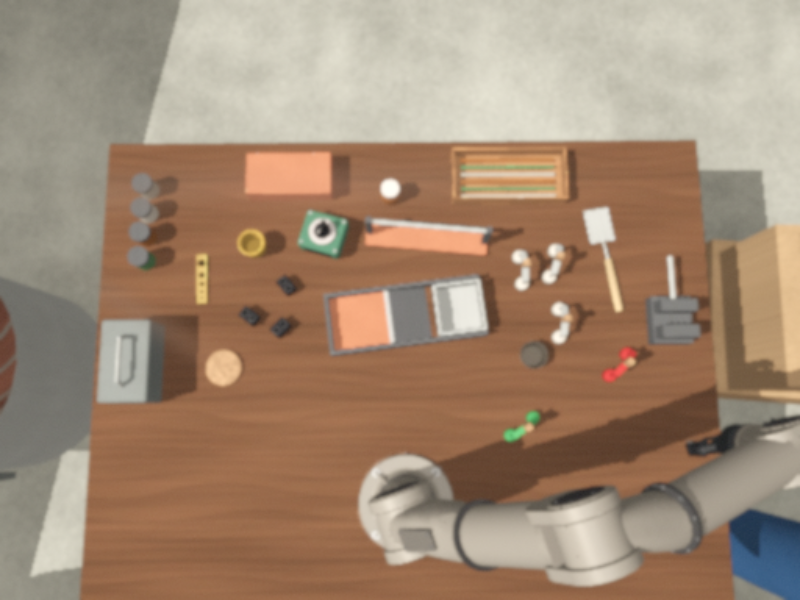

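View pics/scene0.png

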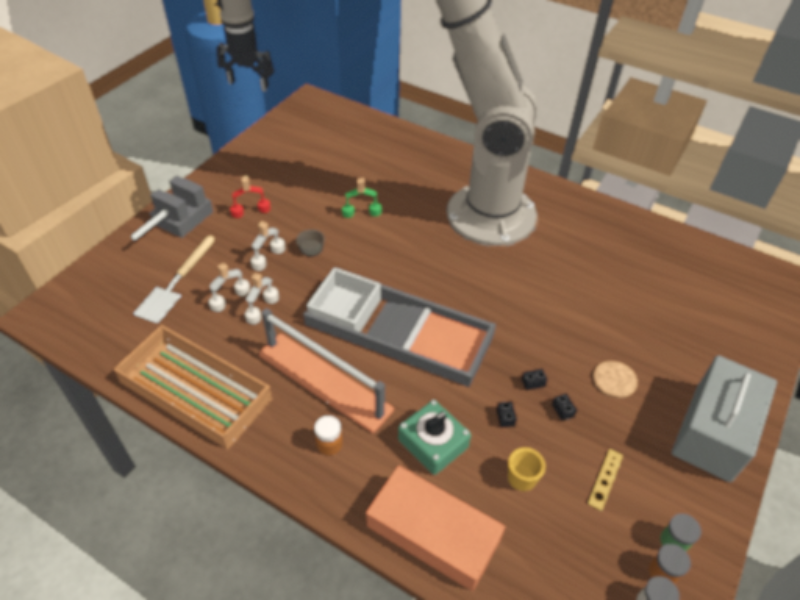

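The top view shows the tote at (460,307), the ramp running left, three dark moulds near (288,285), (251,315) and (282,326), and three white hangers at (523,268), (556,262) and (565,322). The bar runs from (370,225) to (490,237) and the knob is at (322,230). The scene view shows the same layout, with the green and red hangers as decoys.

```bash
cat >> h.py <<'E'
def rect(P):
    c,(w,h),a=cv2.minAreaRect((P[:,:2]*1000).astype(np.float32))
    b=cv2.boxPoints((c,(w,h),a)); e=b[1]-b[0]; f=b[2]-b[1]
    l=e if np.hypot(*e)>np.hypot(*f) else f
    return np.round(c,1),np.round([max(w,h),min(w,h)],1),round(float(np.degrees(np.arctan2(l[1],l[0])))%180,1)
def blobs(W,m,mina=12):
    n,L,s,c=cv2.connectedComponentsWithStats(m.astype(np.uint8),connectivity=8)
    for i in range(1,n):
        if s[i,4]>=mina:
            P=W[L==i]; print('px',np.round(c[i]),'n',s[i,4],'rect',rect(P),'zmed %.3f max %.3f'%(np.median(P[:,2]),P[:,2].max()))
E
python3 - <<'E'
from h import *
for n in ['top','scene']:
    q=np.load(n+'0.npz'); im,d,K,T=[q[k] for k in ['im','d','K','T']]
    W=world(d,K,T); h=cv2.cvtColor(im,cv2.COLOR_RGB2HSV); z=W[...,2]; X=W[...,0];Y=W[...,1]
    print(n,'bench z',np.median(z[(abs(X-.3)<.05)&(abs(Y-.5)<.2)]))
    ins=(X>.3)&(X<.95)&(abs(Y)<.75)
    dark=(h[...,2]<60)&(z<.045)&(z>.012)&ins
    print('dark');blobs(W,dark)
    wh=(h[...,2]>150)&(h[...,1]<70)&(z<.15)&(z>.003)&ins
    print('white');blobs(W,wh)
    gr=(h[...,0]>60)&(h[...,0]<95)&(h[...,1]>90)&(z>.04)&ins
    print('green');blobs(W,gr)
    print('steel/high');blobs(W,(z>.095)&(z<.125)&ins)
    print('dark gt .045');blobs(W,(z>.055)&(z<.09)&ins)
    print('rail');blobs(W,(z>.02)&(z<.06)&ins&(X<.62)&(X>.4)&(Y<.2)&(Y>-.25))
E
```

```text
top bench z 0.004263238138400793
dark
white
px [324. 111.] n 160 rect (array([ 849.7, -279. ]), array([245.5,  14.3]), 89.7) zmed 0.013 max 0.022
px [249. 121.] n 127 rect (array([803.2,  34.7]), array([70.8, 54.5]), 174.1) zmed 0.069 max 0.079
px [326. 125.] n 113 rect (array([ 781.9, -278.4]), array([246.3,  28.1]), 88.6) zmed 0.014 max 0.062
px [383. 147.] n 189 rect (array([ 683.8, -519.7]), array([139.8,  69.8]), 179.7) zmed 0.006 max 0.021
px [203. 147.] n 311 rect (array([695. , 215.8]), array([107.7,  97.9]), 171.9) zmed 0.062 max 0.103
px [219. 142.] n 12 rect (array([707.3, 159. ]), array([19.9, 11.9]), 47.1) zmed 0.059 max 0.064
px [274. 144.] n 246 rect (array([694.1, -63.4]), array([287.5,  50.4]), 84.8) zmed 0.120 max 0.132
px [353. 169.] n 162 rect (array([ 602.7, -390.6]), array([112.5,  40.9]), 165.5) zmed 0.030 max 0.106
px [214. 160.] n 17 rect (array([631.1, 178.5]), array([17.1, 12.8]), 1.1) zmed 0.058 max 0.064
px [332. 164.] n 67 rect (array([ 614.7, -296.2]), array([51.3, 24.1]), 177.4) zmed 0.029 max 0.116
px [429. 178.] n 102 rect (array([ 551.4, -688.9]), a
[... 7717 characters left out ...]
px [209. 274.] n 192 rect (array([795. ,  32.9]), array([45.8, 42.3]), 35.0) zmed 0.069 max 0.075
px [336. 297.] n 126 rect (array([656.2, 388.9]), array([65.5, 65.4]), 122.5) zmed 0.059 max 0.063
px [279. 334.] n 2974 rect (array([841.4, 297.6]), array([220.4, 112.5]), 90.0) zmed 0.059 max 0.066
px [438. 338.] n 291 rect (array([620.6, 676.9]), array([51.5, 51.2]), 162.9) zmed 0.061 max 0.067
px [431. 358.] n 320 rect (array([685.2, 677.5]), array([53.4, 49.3]), 159.9) zmed 0.061 max 0.066
px [423. 377.] n 257 rect (array([743.7, 673.7]), array([52.8, 36.7]), 121.5) zmed 0.061 max 0.067
rail
px [242. 206.] n 1621 rect (array([473.8,  -3.9]), array([402.9, 164.1]), 96.5) zmed 0.036 max 0.060
```

Call:
arm_command --rows '[{"az": 6.7}, {"az": 6.7}, {"x": 0.028, "y": -0.028}, {"x": 0.028, "y": -0.028}, {"x": 0.028, "y": -0.028}, {"x": 0.028, "y": -0.028}, {"x": 0.028, "y": -0.028}, {"x": 0.028, "y": -0.028}, {"x": 0.028, "y": -0.028}, {"x": 0.028, "y": -0.028}]'

```text
validation failed for argument at $.ro...
```

Call:
arm_command --rows '[{"x": 0.02, "y": -0.035}, {"x": 0.02, "y": -0.035}, {"x": 0.02, "y": -0.035}, {"x": 0.02, "y": -0.035, "z": -0.01}, {"y": -0.035, "z": -0.01}, {"y": -0.035, "z": -0.01}, {"y": -0.035, "z": -0.01}, {"y": -0.035, "z": -0.01}, {"y": -0.035, "z": -0.01}, {"y": -0.035, "z": -0.01}]'

```text
validation failed for argument at $.ro...
```

Call:
arm_command --rows '[{"y": -0.035, "z": -0.01}, {"y": -0.035, "z": -0.01}, {"y": -0.035, "z": -0.01}, {"y": -0.035}, {"y": -0.035}, {"y": -0.035}, {"y": -0.035}, {"y": -0.035}, {"y": -0.03}, {}]'

```text
validation failed for argument at $.ro...
```

```bash
python3 - <<'E'
from h import *
o=st(); print(np.round(o['orientation'],3), np.round(o['joints'],2))
im,d,K,T=grab('wrist'); save(cv2.resize(im,(640,480)),'w1.png'); np.savez('w1.npz',im=im,d=d,K=K,T=T); print(np.round(T,3),K[0,0],np.percentile(d,[0,10,50]))
E
```

```text
t 0.1 tcp [ 0.1562 -0.6561  0.21  ] F [-0.2 -0.2  0.1] w 0.0851
[-3.119e+00 -3.660e-01  1.000e-03] [ 1.23  0.48  0.02  1.56 -0.01  1.11 -0.08]
[[ 0.232 -0.926 -0.297  0.232]
 [-0.973 -0.221 -0.068 -0.638]
 [-0.003  0.305 -0.952  0.373]
 [ 0.     0.     0.     1.   ]] 340.12633377370753 [0.         0.09626442 0.38185444]
```

Call:
arm_command --rows '[{"fingers": 1, "x": 0, "y": 0, "z": 0, "ax": 0, "ay": 0, "az": 6.7}, {"fingers": 1, "x": 0, "y": 0, "z": 0, "ax": 0, "ay": 0, "az": 6.7}]' --grip_force 40

```text
clock: 0.32
tcp_pos: [0.1562, -0.6564, 0.2105]
orientation: [-3.141, 0.009, 0.0]
contact_force: [0.1, 0.1, -0.2]
grip_width: 0.0853
gripper_force: 0.0
```

Call:
arm_command --rows '[{"fingers": 1, "x": 0.028, "y": -0.028, "z": 0, "ax": 0, "ay": 0, "az": 0}, {"fingers": 1, "x": 0.028, "y": -0.028, "z": 0, "ax": 0, "ay": 0, "az": 0}, {"fingers": 1, "x": 0.028, "y": -0.028, "z": 0, "ax": 0, "ay": 0, "az": 0}, {"fingers": 1, "x": 0.028, "y": -0.028, "z": 0, "ax": 0, "ay": 0, "az": 0}, {"fingers": 1, "x": 0.028, "y": -0.028, "z": 0, "ax": 0, "ay": 0, "az": 0}, {"fingers": 1, "x": 0.028, "y": -0.028, "z": 0, "ax": 0, "ay": 0, "az": 0}, {"fingers": 1, "x": 0.028, "y": -0.028, "z": 0, "ax": 0, "ay": 0, "az": 0}, {"fingers": 1, "x": 0.028, "y": -0.028, "z": 0, "ax": 0, "ay": 0, "az": 0}, {"fingers": 1, "x": 0.028, "y": -0.028, "z": 0, "ax": 0, "ay": 0, "az": 0}, {"fingers": 1, "x": 0.02, "y": -0.03, "z": -0.01, "ax": 0, "ay": 0, "az": 0}]'

```text
clock: 1.15
tcp_pos: [0.4297, -0.372, 0.2192]
orientation: [-3.14, -0.002, 0.003]
contact_force: [0.6, -0.9, -0.9]
grip_width: 0.0852
gripper_force: 0.0
```

Call:
arm_command --rows '[{"fingers": 1, "x": 0.01, "y": -0.035, "z": -0.01, "ax": 0, "ay": 0, "az": 0}, {"fingers": 1, "x": 0.01, "y": -0.035, "z": -0.01, "ax": 0, "ay": 0, "az": 0}, {"fingers": 1, "x": 0.01, "y": -0.035, "z": -0.01, "ax": 0, "ay": 0, "az": 0}, {"fingers": 1, "x": 0.01, "y": -0.035, "z": -0.01, "ax": 0, "ay": 0, "az": 0}, {"fingers": 1, "x": 0, "y": -0.035, "z": -0.01, "ax": 0, "ay": 0, "az": 0}, {"fingers": 1, "x": 0, "y": -0.035, "z": -0.01, "ax": 0, "ay": 0, "az": 0}, {"fingers": 1, "x": 0, "y": -0.035, "z": -0.01, "ax": 0, "ay": 0, "az": 0}, {"fingers": 1, "x": 0, "y": -0.035, "z": -0.01, "ax": 0, "ay": 0, "az": 0}, {"fingers": 1, "x": 0, "y": -0.035, "z": 0, "ax": 0, "ay": 0, "az": 0}, {"fingers": 1, "x": 0, "y": -0.035, "z": 0, "ax": 0, "ay": 0, "az": 0}]'

```text
clock: 1.98
tcp_pos: [0.4683, -0.023, 0.3016]
orientation: [3.141, -0.0, 0.002]
contact_force: [1.1, 0.3, -0.9]
grip_width: 0.0855
gripper_force: 0.0
```

Call:
arm_command --rows '[{"fingers": 0.3, "x": 0, "y": -0.035, "z": 0, "ax": 0, "ay": 0, "az": 0}, {"fingers": 0.3, "x": 0, "y": -0.035, "z": 0, "ax": 0, "ay": 0, "az": 0}, {"fingers": 0.3, "x": 0, "y": -0.035, "z": 0, "ax": 0, "ay": 0, "az": 0}, {"fingers": 0.3, "x": 0, "y": -0.035, "z": 0, "ax": 0, "ay": 0, "az": 0}, {"fingers": 0.3, "x": 0, "y": -0.035, "z": 0, "ax": 0, "ay": 0, "az": 0}, {"fingers": 0.3, "x": 0, "y": -0.035, "z": 0, "ax": 0, "ay": 0, "az": 0}, {"fingers": 0.3, "x": 0, "y": -0.035, "z": 0, "ax": 0, "ay": 0, "az": 0}, {"fingers": 0.3, "x": 0, "y": -0.035, "z": 0, "ax": 0, "ay": 0, "az": 0}, {"fingers": 0.3, "x": 0, "y": -0.035, "z": 0, "ax": 0, "ay": 0, "az": 0}, {"fingers": 0.3, "x": 0, "y": 0, "z": 0, "ax": 0, "ay": 0, "az": 0}]'

```text
clock: 2.82
tcp_pos: [0.466, 0.298, 0.3008]
orientation: [-3.137, -0.014, 0.002]
contact_force: [-0.5, 1.2, 0.5]
grip_width: 0.0558
gripper_force: 0.0
```

```bash
python3 - <<'E'
from h import *
o=st(); print(np.round(o['orientation'],3), np.round(o['joints'],2))
im,d,K,T=grab('wrist'); save(cv2.resize(im,(640,480)),'w1.png'); np.savez('w1.npz',im=im,d=d,K=K,T=T); print(np.round(T,3),K[0,0])
W=world(d,K,T); z=W[...,2]; h=cv2.cvtColor(im,cv2.COLOR_RGB2HSV)
blobs(W,(h[...,2]<90)&(z>.018)&(z<.045)&(d>.2),60)
print(np.median(z[(h[...,1]>80)&(abs(z)<.012)]))
E
```

```text
t 2.8167 tcp [0.466  0.298  0.3008] F [-0.5  1.2  0.5] w 0.0558
[-3.137e+00 -1.400e-02  2.000e-03] [-0.2   0.25 -0.58  1.71  0.14  1.22 -2.37]
[[ 0.009 -0.952 -0.306  0.544]
 [-1.    -0.01   0.003  0.298]
 [-0.006  0.306 -0.952  0.464]
 [ 0.     0.     0.     1.   ]] 340.12633377370753
px [352.   5.] n 254 rect (array([625. , 197.7]), array([51.2,  3.3]), 77.6) zmed 0.034 max 0.045
px [254.  73.] n 933 rect (array([549.9, 306.3]), array([45.8, 31.9]), 38.2) zmed 0.030 max 0.032
px [490.  83.] n 396 rect (array([540.,  27.]), array([78.3, 10.3]), 97.1) zmed 0.039 max 0.042
px [182. 137.] n 854 rect (array([470.4, 399.7]), array([46. , 32.3]), 52.4) zmed 0.030 max 0.034
px [245. 161.] n 824 rect (array([439.8, 318.8]), array([45.9, 32.2]), 135.2) zmed 0.030 max 0.033
px [ 25. 215.] n 1960 rect (array([352.5, 621.1]), array([199.8,  25.2]), 6.5) zmed 0.032 max 0.045
px [464. 196.] n 615 rect (array([396.3,  31.1]), array([152.9,   4.5]), 96.5) zmed 0.030 max 0.041
-0.0001964523761786019
```

View pics/w1.png

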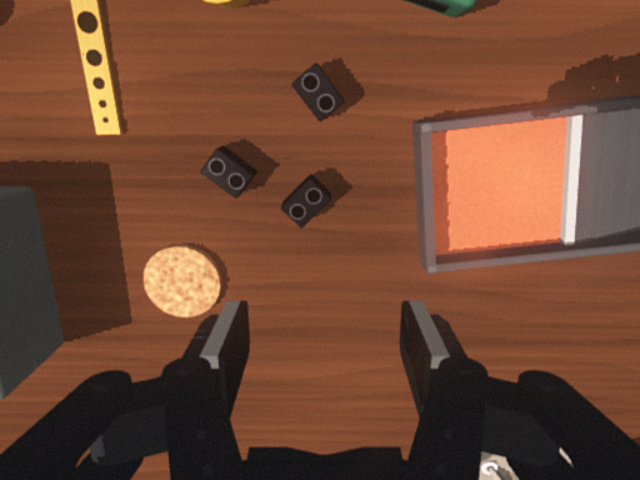

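The wrist view shows the moulds at (318,92), (229,172) and (306,200) in the 640x480 picture. In world coordinates they are C (550,306, 38°), B (470,400, 52°) and A (440,319, 135°), in mm. The deck is on the right.

```bash
cat >> h.py <<'E'
def go(x,y,z,H):
    """tool-axis shift (m) and turn (deg) to a downward pose with tool-x heading H (deg); shift is after the turn"""
    o=st(); M=R.from_rotvec(o['orientation']).as_matrix()
    h=np.degrees(np.arctan2(M[1,0],M[0,0])); d=np.array([x,y,z])-o['tcp_pos']
    c,s=np.cos(np.radians(H)),np.sin(np.radians(H)); c0,s0=np.cos(np.radians(h)),np.sin(np.radians(h))
    print('heading %.1f tilt %.3f'%(h,np.arccos(-M[2,2])),'az %.1f'%(((h-H+180)%360)-180),'shift after turn',np.round([d[0]*c+d[1]*s,d[0]*s-d[1]*c,-d[2]],4),'before',np.round([d[0]*c0+d[1]*s0,d[0]*s0-d[1]*c0,-d[2]],4),'j7 %.2f'%o['joints'][6])
E
```

Call:
arm_command --rows '[{"fingers": 0.4, "x": 0.028, "y": -0.003, "z": 0, "ax": 0, "ay": 0, "az": 0}, {"fingers": 0.4, "x": 0.028, "y": -0.003, "z": 0, "ax": 0, "ay": 0, "az": 0}, {"fingers": 0.4, "x": 0.028, "y": -0.002, "z": 0, "ax": 0, "ay": 0, "az": 0}, {"fingers": 0.4, "x": 0, "y": 0, "z": 0.033, "ax": 0, "ay": 0, "az": -6.3}, {"fingers": 0.4, "x": 0, "y": 0, "z": 0.033, "ax": 0, "ay": 0, "az": -6.3}, {"fingers": 0.4, "x": 0, "y": 0, "z": 0.033, "ax": 0, "ay": 0, "az": -6.3}, {"fingers": 0.4, "x": 0, "y": 0, "z": 0.033, "ax": 0, "ay": 0, "az": -6.3}, {"fingers": 0.4, "x": 0, "y": 0, "z": 0.033, "ax": 0, "ay": 0, "az": -6.3}, {"fingers": 0.4, "x": 0, "y": 0, "z": 0.033, "ax": 0, "ay": 0, "az": -6.3}, {"fingers": 0.4, "x": 0, "y": 0, "z": 0, "ax": 0, "ay": 0, "az": 0}]'

```text
clock: 3.7
tcp_pos: [0.5491, 0.2933, 0.0959]
orientation: [2.968, 1.02, -0.018]
contact_force: [-1.0, -1.1, 0.1]
grip_width: 0.0601
gripper_force: 0.0
```

```bash
python3 -c "
from h import *
go(.550,.306,.029,38.2)"
```

```text
t 3.7 tcp [0.5491 0.2933 0.0959] F [-1.  -1.1  0.1] w 0.0601
heading 37.9 tilt 0.012 az -0.3 shift after turn [ 0.0086 -0.0094  0.0669] before [ 0.0085 -0.0095  0.0669] j7 -1.83
```

Call:
arm_command --rows '[{"fingers": 0.4, "x": 0.0085, "y": -0.0095, "z": 0.01, "ax": 0, "ay": 0, "az": 0}, {"fingers": 0.4, "x": 0, "y": 0, "z": 0.028, "ax": 0, "ay": 0, "az": 0}, {"fingers": 0.4, "x": 0, "y": 0, "z": 0.028, "ax": 0, "ay": 0, "az": 0}, {"fingers": 0.4, "x": 0, "y": 0, "z": 0, "ax": 0, "ay": 0, "az": 0}, {"fingers": -1, "x": 0, "y": 0, "z": 0, "ax": 0, "ay": 0, "az": 0}, {"fingers": -1, "x": 0, "y": 0, "z": 0, "ax": 0, "ay": 0, "az": 0}, {"fingers": -1, "x": 0, "y": 0, "z": 0, "ax": 0, "ay": 0, "az": 0}, {"fingers": -1, "x": 0, "y": 0, "z": 0, "ax": 0, "ay": 0, "az": 0}, {"fingers": -1, "x": 0, "y": 0, "z": 0, "ax": 0, "ay": 0, "az": 0}, {"fingers": -1, "x": 0, "y": 0, "z": 0, "ax": 0, "ay": 0, "az": 0}]' --grip_force 40

```text
clock: 4.53
tcp_pos: [0.5538, 0.3112, 0.0378]
orientation: [-2.972, -1.017, -0.002]
contact_force: [0.1, 0.1, 0.9]
grip_width: -0.0005
gripper_force: 0.0
```

Call:
arm_command --rows '[{"fingers": -1, "x": 0, "y": 0, "z": -0.03, "ax": 0, "ay": 0, "az": 0}, {"fingers": -1, "x": 0, "y": 0, "z": -0.03, "ax": 0, "ay": 0, "az": 0}, {"fingers": -1, "x": 0, "y": 0, "z": -0.03, "ax": 0, "ay": 0, "az": 0}, {"fingers": -1, "x": 0, "y": 0, "z": -0.03, "ax": 0, "ay": 0, "az": -6.5}, {"fingers": -1, "x": 0, "y": 0, "z": 0, "ax": 0, "ay": 0, "az": -6.5}, {"fingers": -1, "x": 0, "y": 0, "z": 0, "ax": 0, "ay": 0, "az": -6.5}, {"fingers": -1, "x": 0, "y": 0, "z": 0, "ax": 0, "ay": 0, "az": -6.5}, {"fingers": -1, "x": 0, "y": 0, "z": 0, "ax": 0, "ay": 0, "az": -6.5}, {"fingers": -1, "x": 0, "y": 0, "z": 0, "ax": 0, "ay": 0, "az": -6.5}, {"fingers": -1, "x": 0, "y": 0, "z": 0, "ax": 0, "ay": 0, "az": -6.5}]'

```text
clock: 5.37
tcp_pos: [0.5534, 0.3109, 0.1572]
orientation: [2.342, 2.094, 0.0]
contact_force: [-0.1, -0.8, 0.6]
grip_width: 0.0002
gripper_force: 0.0
```

Call:
arm_command --rows '[{"fingers": -1, "x": 0, "y": 0, "z": 0, "ax": 0, "ay": 0, "az": -6.5}, {"fingers": -1, "x": 0, "y": 0, "z": 0, "ax": 0, "ay": 0, "az": -6.5}, {"fingers": -1, "x": 0, "y": 0, "z": 0, "ax": 0, "ay": 0, "az": 0}]'

```text
clock: 5.62
tcp_pos: [0.5534, 0.3107, 0.1569]
orientation: [-2.092, -2.343, 0.0]
contact_force: [0.0, -0.4, -0.7]
grip_width: -0.0
gripper_force: 0.0
```

```bash
python3 -c "
from h import *
go(.47,-.13,.22,96.7)"
```

```text
t 5.6167 tcp [0.5534 0.3107 0.1569] F [ 0.  -0.4 -0.7] w -0.0
heading 96.5 tilt 0.000 az -0.2 shift after turn [-0.428  -0.1343 -0.0631] before [-0.4285 -0.1327 -0.0631] j7 -0.91
```

Call:
arm_command --rows '[{"fingers": 0.4, "x": 0, "y": -0.02, "z": -0.028, "ax": 0, "ay": 0, "az": 0}, {"fingers": 0.4, "x": 0, "y": -0.02, "z": -0.028, "ax": 0, "ay": 0, "az": 0}, {"fingers": 0.4, "x": 0, "y": -0.02, "z": -0.028, "ax": 0, "ay": 0, "az": 0}, {"fingers": 0.4, "x": 0, "y": -0.02, "z": -0.028, "ax": 0, "ay": 0, "az": 0}, {"fingers": 0.4, "x": 0, "y": 0, "z": -0.028, "ax": 0, "ay": 0, "az": 0}, {"fingers": 0.4, "x": 0, "y": 0, "z": 0, "ax": 0, "ay": 0, "az": 0}, {"fingers": 0.4, "x": 0, "y": 0, "z": 0, "ax": 0, "ay": 0, "az": 0}]'

```text
clock: 6.2
tcp_pos: [0.4744, 0.3029, 0.2989]
orientation: [2.099, 2.335, 0.006]
contact_force: [-0.4, -0.6, -1.0]
grip_width: 0.0599
gripper_force: 0.0
```

```bash
cat >> h.py <<'E'
def moulds():
    im,d,K,T=grab('wrist'); W=world(d,K,T); z=W[...,2]; h=cv2.cvtColor(im,cv2.COLOR_RGB2HSV)
    blobs(W,(h[...,2]<90)&(z>.018)&(z<.045)&(d>.2),300); return im
E
python3 -c "
from h import *
moulds(); go(.55,.306,.022,38.2); go(.44,.319,.022,135)"
```

```text
px [264.  62.] n 980 rect (array([469.9, 400.6]), array([45. , 31.9]), 52.4) zmed 0.030 max 0.033
px [233. 127.] n 891 rect (array([439.3, 319.7]), array([45.9, 32.2]), 135.0) zmed 0.030 max 0.032
px [316. 145.] n 890 rect (array([549.4, 307. ]), array([45.5, 32.6]), 38.2) zmed 0.030 max 0.032
px [368. 214.] n 602 rect (array([632., 222.]), array([100.1,   5. ]), 74.4) zmed 0.034 max 0.045
px [278. 334.] n 366 rect (array([536.9,  11.3]), array([79. , 40.6]), 124.4) zmed 0.038 max 0.041
t 6.25 tcp [0.4741 0.302  0.2972] F [-0.  -0.5 -1.1] w 0.0596
heading 96.1 tilt 0.001 az 57.9 shift after turn [0.0621 0.0438 0.2752] before [-0.0041  0.0759  0.2752] j7 -0.85
t 6.25 tcp [0.4741 0.302  0.2972] F [-0.  -0.5 -1.1] w 0.0596
heading 96.1 tilt 0.001 az -38.9 shift after turn [ 0.0361 -0.0121  0.2752] before [ 0.0205 -0.0321  0.2752] j7 -0.85
```

Call:
arm_command --rows '[{"fingers": 0.4, "x": 0, "y": 0, "z": 0.034, "ax": 0, "ay": 0, "az": -6.5}, {"fingers": 0.4, "x": 0, "y": 0, "z": 0.034, "ax": 0, "ay": 0, "az": -6.5}, {"fingers": 0.4, "x": 0, "y": 0, "z": 0.034, "ax": 0, "ay": 0, "az": -6.5}, {"fingers": 0.4, "x": 0, "y": 0, "z": 0.034, "ax": 0, "ay": 0, "az": -6.5}, {"fingers": 0.4, "x": 0, "y": 0, "z": 0.034, "ax": 0, "ay": 0, "az": -6.5}, {"fingers": 0.4, "x": 0, "y": 0, "z": 0.034, "ax": 0, "ay": 0, "az": -6.5}, {"fingers": 0.4, "x": 0.018, "y": -0.006, "z": 0, "ax": 0, "ay": 0, "az": 0}, {"fingers": 0.4, "x": 0.018, "y": -0.006, "z": 0, "ax": 0, "ay": 0, "az": 0}, {"fingers": 0.4, "x": 0, "y": 0, "z": 0, "ax": 0, "ay": 0, "az": 0}, {"fingers": 0.4, "x": 0, "y": 0, "z": 0, "ax": 0, "ay": 0, "az": 0}]'

```text
clock: 7.08
tcp_pos: [0.4383, 0.319, 0.0915]
orientation: [-1.193, -2.904, 0.003]
contact_force: [-0.2, -0.5, -0.5]
grip_width: 0.0598
gripper_force: 0.0
```

```bash
python3 -c "
from h import *
go(.44,.3195,.022,135)"
```

```text
t 7.0833 tcp [0.4383 0.319  0.0915] F [-0.2 -0.5 -0.5] w 0.0598
heading 135.3 tilt 0.003 az 0.3 shift after turn [-0.0008  0.0016  0.0695] before [-0.0008  0.0016  0.0695] j7 -0.51
```

Call:
arm_command --rows '[{"fingers": 0.4, "x": 0, "y": 0.001, "z": 0.0235, "ax": 0, "ay": 0, "az": 0}, {"fingers": 0.4, "x": 0, "y": 0, "z": 0.023, "ax": 0, "ay": 0, "az": 0}, {"fingers": 0.4, "x": 0, "y": 0, "z": 0.023, "ax": 0, "ay": 0, "az": 0}, {"fingers": 0.4, "x": 0, "y": 0, "z": 0, "ax": 0, "ay": 0, "az": 0}, {"fingers": -1, "x": 0, "y": 0, "z": 0, "ax": 0, "ay": 0, "az": 0}, {"fingers": -1, "x": 0, "y": 0, "z": 0, "ax": 0, "ay": 0, "az": 0}, {"fingers": -1, "x": 0, "y": 0, "z": 0, "ax": 0, "ay": 0, "az": 0}, {"fingers": -1, "x": 0, "y": 0, "z": 0, "ax": 0, "ay": 0, "az": 0}, {"fingers": -1, "x": 0, "y": 0, "z": 0, "ax": 0, "ay": 0, "az": 0}, {"fingers": -1, "x": 0, "y": 0, "z": 0, "ax": 0, "ay": 0, "az": 0}]' --grip_force 40

```text
clock: 7.92
tcp_pos: [0.441, 0.3199, 0.0241]
orientation: [1.195, 2.905, 0.001]
contact_force: [-0.7, 0.4, -0.3]
grip_width: -0.0002
gripper_force: 0.0
```

Call:
arm_command --rows '[{"fingers": -1, "x": 0, "y": 0, "z": -0.03, "ax": 0, "ay": 0, "az": 0}, {"fingers": -1, "x": 0, "y": 0, "z": -0.03, "ax": 0, "ay": 0, "az": 0}, {"fingers": -1, "x": 0, "y": 0, "z": -0.03, "ax": 0, "ay": 0, "az": 0}, {"fingers": -1, "x": 0, "y": 0, "z": -0.03, "ax": 0, "ay": 0, "az": 6.5}, {"fingers": -1, "x": 0, "y": 0, "z": -0.03, "ax": 0, "ay": 0, "az": 6.5}, {"fingers": -1, "x": 0, "y": 0, "z": 0, "ax": 0, "ay": 0, "az": 6.5}, {"fingers": -1, "x": 0, "y": 0, "z": 0, "ax": 0, "ay": 0, "az": 6.5}, {"fingers": -1, "x": 0, "y": 0, "z": 0, "ax": 0, "ay": 0, "az": 6.5}, {"fingers": -1, "x": 0, "y": 0, "z": 0, "ax": 0, "ay": 0, "az": 6.1}, {"fingers": -1, "x": 0, "y": 0, "z": 0, "ax": 0, "ay": 0, "az": 0}]'

```text
clock: 8.75
tcp_pos: [0.4405, 0.3198, 0.1739]
orientation: [2.091, 2.343, 0.001]
contact_force: [-0.0, -0.0, 0.5]
grip_width: -0.0002
gripper_force: 0.0
```

```bash
python3 -c "
from h import *
go(.475,-.17,.25,96.7)"
```

```text
t 8.75 tcp [0.4405 0.3198 0.1739] F [-0.  -0.   0.5] w -0.0002
heading 96.5 tilt 0.001 az -0.2 shift after turn [-0.4905 -0.0229 -0.0761] before [-0.4906 -0.0211 -0.0761] j7 -1.01
```

Call:
arm_command --rows '[{"fingers": -1, "x": 0, "y": 0, "z": -0.03, "ax": 0, "ay": 0, "az": 0}, {"fingers": -1, "x": 0, "y": 0, "z": -0.03, "ax": 0, "ay": 0, "az": 0}, {"fingers": -1, "x": 0, "y": 0, "z": -0.03, "ax": 0, "ay": 0, "az": 0}, {"fingers": -1, "x": 0, "y": 0, "z": -0.03, "ax": 0, "ay": 0, "az": 0}, {"fingers": -1, "x": 0, "y": 0, "z": 0, "ax": 0, "ay": 0, "az": 0}, {"fingers": -1, "x": 0, "y": 0, "z": 0, "ax": 0, "ay": 0, "az": 0}]'

```text
clock: 9.25
tcp_pos: [0.4411, 0.3205, 0.295]
orientation: [2.084, 2.349, 0.005]
contact_force: [-0.8, 0.2, -0.9]
grip_width: 0.0004
gripper_force: 0.0
```

```bash
python3 -c "
from h import *
im=moulds(); save(cv2.resize(im,(640,480)),'w2.png'); st()"
```

```text
px [290.  81.] n 954 rect (array([469.7, 400.6]), array([45.2, 31.9]), 52.2) zmed 0.030 max 0.032
px [257. 144.] n 855 rect (array([439.3, 319.8]), array([46.1, 32. ]), 135.2) zmed 0.030 max 0.033
px [340. 163.] n 852 rect (array([549.1, 307.3]), array([45.5, 32.5]), 38.6) zmed 0.030 max 0.033
px [388. 233.] n 611 rect (array([630.3, 216.4]), array([88.1,  5. ]), 74.9) zmed 0.033 max 0.044
t 9.3 tcp [0.4405 0.3196 0.2935] F [ 0.5 -0.6 -0.1] w -0.0
```

View pics/w2.png

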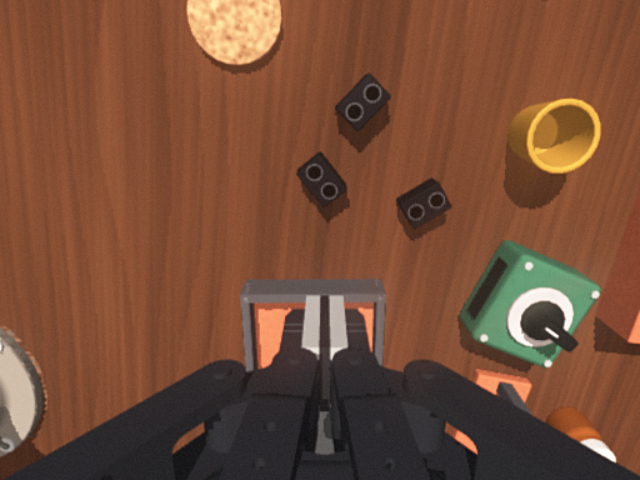

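The picture shows three moulds untouched at (362,102), (322,180) and (424,204), with the shut fingertips at about (325,298). I'll check where the fingers really are against the reported TCP.

```bash
python3 - <<'E'
from h import *
st()
im,d,K,T=grab('wrist'); W=world(d,K,T)
p=T[:3,:3].T@(np.array([.4405,.3196,.2935-.019])-T[:3,3]); print('tip px',K@p/p[2], 'depth',p[2])
for v in range(215,300,12): print(v,np.round(W[v,259],3),d[v,259])
p=T[:3,:3].T@(np.array([.4405,.3196,.0])-T[:3,3]); print('bench below px',(K@p/p[2]))
for n in ['scene','top']:
    im,d,K,T=grab(n); W=world(d,K,T); z=W[...,2]
    m=(z>.2)&(z<.42)&(np.hypot(W[...,0]-.44,W[...,1]-.32)<.15); P=W[m]; print(n,len(P), 'zmin',P[:,2].min())
    low=P[P[:,2]<P[:,2].min()+.02]; print(np.round(low.mean(0),3),len(low))
    if n=='scene': save(cv2.resize(im[60:330,180:480],(800,720))[:600],'s2.png')
E
```

```text
t 9.3 tcp [0.4405 0.3196 0.2935] F [ 0.5 -0.6 -0.1] w -0.0
tip px [259.41994431 220.76368952   1.        ] depth 0.19691211330123073
215 [0.453 0.212 0.   ] 0.49099803
227 [0.454 0.2   0.017] 0.4785463
239 [0.439 0.331 0.321] 0.14936955
251 [0.439 0.33  0.331] 0.13971592
263 [0.439 0.331 0.341] 0.12966989
275 [0.439 0.331 0.349] 0.122114554
287 [0.439 0.327 0.352] 0.1210344
299 [0.44  0.321 0.351] 0.12366342
bench below px [259.20924457 140.04838019   1.        ]
scene 262 zmin 0.31278959287533314
[0.45  0.318 0.325] 33
top 10 zmin 0.3966986294813344
[0.38  0.32  0.404] 10
```

View pics/s2.png

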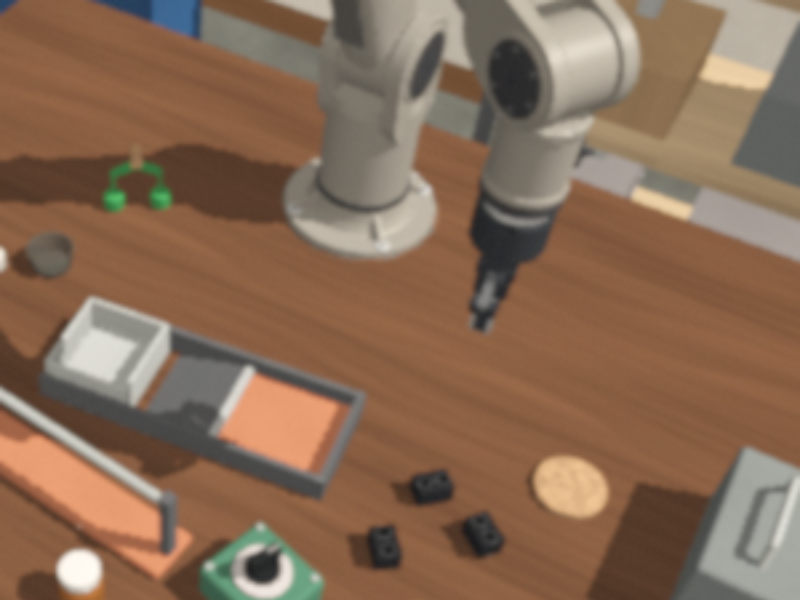

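The scene crop shows the fingertips (483,325) well above the bench. In depth the tips are about 20 mm above the reported TCP, not 19 mm below it, so the reported z reads about 39 mm low. The xy position agrees. From here on I use tip z = reported z + 0.020.

Call:
arm_command --rows '[{"fingers": 0.4, "x": 0, "y": 0, "z": 0.036, "ax": 0, "ay": 0, "az": -6.4}, {"fingers": 0.4, "x": 0, "y": 0, "z": 0.036, "ax": 0, "ay": 0, "az": -6.4}, {"fingers": 0.4, "x": 0, "y": 0, "z": 0.036, "ax": 0, "ay": 0, "az": -6.4}, {"fingers": 0.4, "x": 0, "y": 0, "z": 0.036, "ax": 0, "ay": 0, "az": -6.4}, {"fingers": 0.4, "x": 0, "y": 0, "z": 0.036, "ax": 0, "ay": 0, "az": -6.4}, {"fingers": 0.4, "x": 0, "y": 0, "z": 0.036, "ax": 0, "ay": 0, "az": -6.4}, {"fingers": 0.4, "x": 0, "y": 0, "z": 0.036, "ax": 0, "ay": 0, "az": 0}, {"fingers": 0.4, "x": 0, "y": 0, "z": 0, "ax": 0, "ay": 0, "az": 0}, {"fingers": 0.4, "x": 0, "y": 0, "z": 0, "ax": 0, "ay": 0, "az": 0}]'

```text
clock: 10.2
tcp_pos: [0.4388, 0.3188, 0.0398]
orientation: [-1.197, -2.901, 0.006]
contact_force: [0.6, 0.6, 1.4]
grip_width: 0.0597
gripper_force: 0.0
```

Call:
arm_command --rows '[{"fingers": 0.4, "x": 0, "y": 0, "z": 0.018, "ax": 0, "ay": 0, "az": 0}, {"fingers": 0.4, "x": 0, "y": 0, "z": 0.017, "ax": 0, "ay": 0, "az": 0}, {"fingers": 0.4, "x": 0, "y": 0, "z": 0.017, "ax": 0, "ay": 0, "az": 0}, {"fingers": 0.4, "x": 0, "y": 0, "z": 0, "ax": 0, "ay": 0, "az": 0}, {"fingers": -1, "x": 0, "y": 0, "z": 0, "ax": 0, "ay": 0, "az": 0}, {"fingers": -1, "x": 0, "y": 0, "z": 0, "ax": 0, "ay": 0, "az": 0}, {"fingers": -1, "x": 0, "y": 0, "z": 0, "ax": 0, "ay": 0, "az": 0}, {"fingers": -1, "x": 0, "y": 0, "z": 0, "ax": 0, "ay": 0, "az": 0}, {"fingers": -1, "x": 0, "y": 0, "z": 0, "ax": 0, "ay": 0, "az": 0}]'

```text
clock: 10.95
tcp_pos: [0.4417, 0.321, -0.0083]
orientation: [1.199, 2.902, 0.004]
contact_force: [-1.1, -1.1, 9.0]
grip_width: 0.0309
gripper_force: 40.9
```

Call:
arm_command --rows '[{"fingers": -1, "x": 0, "y": 0, "z": -0.03, "ax": 0, "ay": 0, "az": 0}, {"fingers": -1, "x": 0, "y": 0, "z": -0.03, "ax": 0, "ay": 0, "az": 0}, {"fingers": -1, "x": 0, "y": 0, "z": -0.035, "ax": 0, "ay": 0, "az": 0}, {"fingers": -1, "x": 0, "y": 0, "z": -0.035, "ax": 0, "ay": 0, "az": 6.4}, {"fingers": -1, "x": 0, "y": 0, "z": -0.035, "ax": 0, "ay": 0, "az": 6.4}, {"fingers": -1, "x": 0, "y": 0, "z": -0.035, "ax": 0, "ay": 0, "az": 6.4}, {"fingers": -1, "x": 0, "y": 0, "z": -0.03, "ax": 0, "ay": 0, "az": 6.4}, {"fingers": -1, "x": 0, "y": 0, "z": -0.02, "ax": 0, "ay": 0, "az": 6.4}, {"fingers": -1, "x": 0, "y": 0, "z": -0.01, "ax": 0, "ay": 0, "az": 6.4}, {"fingers": -1, "x": 0, "y": 0, "z": 0, "ax": 0, "ay": 0, "az": 0}]'

```text
clock: 11.78
tcp_pos: [0.4412, 0.3214, 0.2534]
orientation: [2.09, 2.342, 0.009]
contact_force: [0.1, 0.0, -0.8]
grip_width: 0.0313
gripper_force: 40.1
```

Call:
arm_command --rows '[{"fingers": -1, "x": -0.038, "y": 0, "z": 0, "ax": 0, "ay": 0, "az": 0}, {"fingers": -1, "x": -0.038, "y": 0, "z": 0, "ax": 0, "ay": 0, "az": 0}, {"fingers": -1, "x": -0.038, "y": 0, "z": 0, "ax": 0, "ay": 0, "az": 0}, {"fingers": -1, "x": -0.038, "y": 0, "z": 0, "ax": 0, "ay": 0, "az": 0}, {"fingers": -1, "x": -0.038, "y": 0, "z": 0, "ax": 0, "ay": 0, "az": 0}, {"fingers": -1, "x": -0.038, "y": 0, "z": 0, "ax": 0, "ay": 0, "az": 0}, {"fingers": -1, "x": -0.038, "y": 0, "z": 0, "ax": 0, "ay": 0, "az": 0}, {"fingers": -1, "x": -0.038, "y": 0, "z": 0, "ax": 0, "ay": 0, "az": 0}, {"fingers": -1, "x": -0.038, "y": 0, "z": 0, "ax": 0, "ay": 0, "az": 0}, {"fingers": -1, "x": -0.038, "y": 0, "z": 0, "ax": 0, "ay": 0, "az": 0}]'

```text
clock: 12.62
tcp_pos: [0.484, -0.0594, 0.249]
orientation: [-2.083, -2.352, 0.001]
contact_force: [1.0, 0.7, -0.9]
grip_width: 0.0306
gripper_force: 40.1
```

Call:
arm_command --rows '[{"fingers": -1, "x": -0.038, "y": 0, "z": 0, "ax": 0, "ay": 0, "az": 0}, {"fingers": -1, "x": -0.038, "y": 0, "z": 0, "ax": 0, "ay": 0, "az": 0}, {"fingers": -1, "x": 0, "y": 0, "z": 0, "ax": 0, "ay": 0, "az": 0}, {"fingers": -1, "x": 0, "y": 0, "z": 0, "ax": 0, "ay": 0, "az": 0}]'

```text
clock: 12.95
tcp_pos: [0.4929, -0.1354, 0.2484]
orientation: [-2.089, -2.345, 0.001]
contact_force: [0.1, 0.7, -1.6]
grip_width: 0.0311
gripper_force: 40.1
```

```bash
python3 - <<'E'
from h import *
im,d,K,T=grab('wrist'); W=world(d,K,T); z=W[...,2]; h=cv2.cvtColor(im,cv2.COLOR_RGB2HSV)
print('rim');blobs(W,(z>.050)&(z<.060)&(d>.2),100)
print('rails');blobs(W,(z>.036)&(z<.044)&(d>.2)&(h[...,2]<130),100)
go(.5156,-.1675,.12,96.7)
save(im,'w3.png')
E
```

```text
rim
px [250. 143.] n 2189 rect (array([ 484.3, -138.8]), array([130.4, 119.6]), 7.2) zmed 0.054 max 0.058
rails
px [183.  96.] n 1858 rect (array([ 406.9, -101.9]), array([218.1,  10.4]), 97.0) zmed 0.040 max 0.043
px [322. 100.] n 1990 rect (array([553.6, -84.2]), array([216.5,  10.5]), 97.0) zmed 0.039 max 0.043
px [199. 157.] n 129 rect (array([ 425.7, -147.3]), array([106.7,   2.9]), 98.3) zmed 0.040 max 0.044
px [478. 250.] n 759 rect (array([ 770. , -235.6]), array([208.1,   3.7]), 90.2) zmed 0.040 max 0.044
t 13.0 tcp [ 0.493  -0.1332  0.2487] F [ 0.6  0.2 -0.6] w 0.0312
heading 96.8 tilt 0.002 az 0.1 shift after turn [-0.0367  0.0184  0.1287] before [-0.0368  0.0183  0.1287] j7 0.06
```

View pics/w3.png

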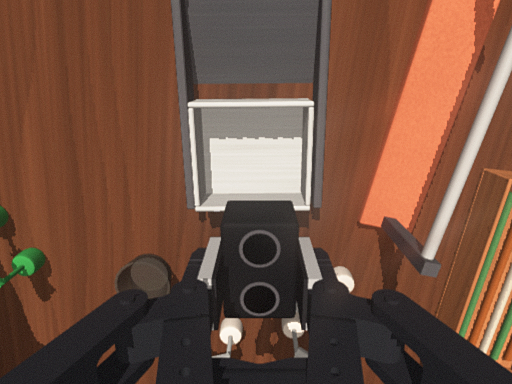

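The wrist view shows the tote rim between (190,102) and (312,208), empty, with a mould held in the jaws. The tote is centred at (484,-139) mm with heading 97.1°.

Call:
arm_command --rows '[{"fingers": -1, "x": -0.016, "y": 0.008, "z": 0.03, "ax": 0, "ay": 0, "az": 0}, {"fingers": -1, "x": -0.0164, "y": 0.0079, "z": 0.032, "ax": 0, "ay": 0, "az": 0}, {"fingers": -1, "x": 0, "y": 0, "z": 0.032, "ax": 0, "ay": 0, "az": 0}, {"fingers": -1, "x": 0, "y": 0, "z": 0.032, "ax": 0, "ay": 0, "az": 0}, {"fingers": -1, "x": 0, "y": 0, "z": 0.032, "ax": 0, "ay": 0, "az": 0}, {"fingers": -1, "x": 0, "y": 0, "z": 0.03, "ax": 0, "ay": 0, "az": 0}, {"fingers": -1, "x": 0, "y": 0, "z": 0, "ax": 0, "ay": 0, "az": 0}, {"fingers": -1, "x": 0, "y": 0, "z": 0, "ax": 0, "ay": 0, "az": 0}, {"fingers": -1, "x": 0, "y": 0, "z": 0, "ax": 0, "ay": 0, "az": 0}]'

```text
clock: 13.75
tcp_pos: [0.5145, -0.1622, 0.0631]
orientation: [2.084, 2.349, 0.002]
contact_force: [-0.3, -0.5, 0.3]
grip_width: 0.0308
gripper_force: 40.1
```

```bash
python3 -c "
from h import *
go(.5126,-.1635,.0,97.1)"
```

```text
t 13.75 tcp [ 0.5145 -0.1622  0.0631] F [-0.3 -0.5  0.3] w 0.0308
heading 96.8 tilt 0.002 az -0.3 shift after turn [-0.001  -0.0021  0.0631] before [-0.001  -0.0021  0.0631] j7 -0.11
```

Call:
arm_command --rows '[{"fingers": -1, "x": -0.001, "y": -0.002, "z": 0.016, "ax": 0, "ay": 0, "az": 0}, {"fingers": -1, "x": 0, "y": 0, "z": 0.016, "ax": 0, "ay": 0, "az": 0}, {"fingers": -1, "x": 0, "y": 0, "z": 0.016, "ax": 0, "ay": 0, "az": 0}, {"fingers": -1, "x": 0, "y": 0, "z": 0.014, "ax": 0, "ay": 0, "az": 0}, {"fingers": -1, "x": 0, "y": 0, "z": 0, "ax": 0, "ay": 0, "az": 0}, {"fingers": -1, "x": 0, "y": 0, "z": 0, "ax": 0, "ay": 0, "az": 0}]'

```text
clock: 14.25
tcp_pos: [0.512, -0.1646, 0.0003]
orientation: [2.087, 2.347, 0.001]
contact_force: [0.8, -0.0, 0.5]
grip_width: 0.0312
gripper_force: 40.1
```

Call:
arm_command --rows '[{"fingers": -0.1, "x": 0, "y": 0, "z": 0, "ax": 0, "ay": 0, "az": 0}, {"fingers": -0.1, "x": 0, "y": 0, "z": 0, "ax": 0, "ay": 0, "az": 0}, {"fingers": -0.1, "x": 0, "y": 0, "z": 0, "ax": 0, "ay": 0, "az": 0}, {"fingers": -0.1, "x": 0, "y": 0, "z": -0.02, "ax": 0, "ay": 0, "az": 0}, {"fingers": -0.1, "x": 0, "y": 0, "z": -0.03, "ax": 0, "ay": 0, "az": 0}, {"fingers": -0.1, "x": 0, "y": 0, "z": -0.03, "ax": 0, "ay": 0, "az": 0}, {"fingers": 0.4, "x": 0.02, "y": 0, "z": -0.035, "ax": 0, "ay": 0, "az": 0}, {"fingers": 0.4, "x": 0.035, "y": 0, "z": -0.02, "ax": 0, "ay": 0, "az": 0}, {"fingers": 0.4, "x": 0.04, "y": 0, "z": 0, "ax": 0, "ay": 0, "az": 0}, {"fingers": 0.4, "x": 0.04, "y": 0, "z": 0, "ax": 0, "ay": 0, "az": 0}]'

```text
clock: 15.08
tcp_pos: [0.4968, -0.0298, 0.1367]
orientation: [2.088, 2.342, 0.003]
contact_force: [-0.1, -0.3, -0.4]
grip_width: 0.0599
gripper_force: 0.0
```

Call:
arm_command --rows '[{"fingers": 0.4, "x": 0.038, "y": 0, "z": -0.01, "ax": 0, "ay": 0, "az": 0}, {"fingers": 0.4, "x": 0.038, "y": 0, "z": -0.01, "ax": 0, "ay": 0, "az": 0}, {"fingers": 0.4, "x": 0.038, "y": 0, "z": -0.01, "ax": 0, "ay": 0, "az": 0}, {"fingers": 0.4, "x": 0.038, "y": 0, "z": 0, "ax": 0, "ay": 0, "az": 0}, {"fingers": 0.4, "x": 0.038, "y": 0, "z": 0, "ax": 0, "ay": 0, "az": 0}, {"fingers": 0.4, "x": 0.038, "y": 0, "z": 0, "ax": 0, "ay": 0, "az": 0}, {"fingers": 0.4, "x": 0.038, "y": 0, "z": 0, "ax": 0, "ay": 0, "az": 0}, {"fingers": 0.4, "x": 0.038, "y": 0, "z": 0, "ax": 0, "ay": 0, "az": 0}, {"fingers": 0.4, "x": 0.03, "y": 0, "z": 0, "ax": 0, "ay": 0, "az": 0}, {"fingers": 0.4, "x": 0, "y": 0, "z": 0, "ax": 0, "ay": 0, "az": 0}]'

```text
clock: 15.92
tcp_pos: [0.4542, 0.309, 0.166]
orientation: [-2.075, -2.354, -0.008]
contact_force: [-0.5, -0.3, 0.5]
grip_width: 0.0597
gripper_force: 0.0
```

```bash
python3 -c "
from h import *
go(.549,.307,-.009,38.4);moulds()"
```

```text
t 15.9167 tcp [0.4542 0.309  0.166 ] F [-0.5 -0.3  0.5] w 0.0597
heading 97.2 tilt 0.006 az 58.8 shift after turn [0.073  0.0605 0.175 ] before [-0.0139  0.0938  0.175 ] j7 -0.94
px [291.  66.] n 1495 rect (array([469.6, 400.3]), array([45.7, 31.6]), 52.1) zmed 0.030 max 0.032
px [361. 182.] n 1480 rect (array([549.1, 307. ]), array([45.7, 32.4]), 38.9) zmed 0.030 max 0.032
px [427. 274.] n 1283 rect (array([631.7, 222. ]), array([83.8,  4.7]), 73.4) zmed 0.033 max 0.045
px [304. 334.] n 396 rect (array([524.8, 146.8]), array([94.3, 10.3]), 97.1) zmed 0.038 max 0.041
```

Call:
arm_command --rows '[{"fingers": 0.4, "x": -0.005, "y": 0.031, "z": 0, "ax": 0, "ay": 0, "az": 0}, {"fingers": 0.4, "x": -0.005, "y": 0.031, "z": 0, "ax": 0, "ay": 0, "az": 0}, {"fingers": 0.4, "x": -0.004, "y": 0.032, "z": 0, "ax": 0, "ay": 0, "az": 0}, {"fingers": 0.4, "x": 0, "y": 0, "z": 0.02, "ax": 0, "ay": 0, "az": 6.5}, {"fingers": 0.4, "x": 0, "y": 0, "z": 0.02, "ax": 0, "ay": 0, "az": 6.5}, {"fingers": 0.4, "x": 0, "y": 0, "z": 0.02, "ax": 0, "ay": 0, "az": 6.5}, {"fingers": 0.4, "x": 0, "y": 0, "z": 0.02, "ax": 0, "ay": 0, "az": 6.5}, {"fingers": 0.4, "x": 0, "y": 0, "z": 0.02, "ax": 0, "ay": 0, "az": 6.5}, {"fingers": 0.4, "x": 0, "y": 0, "z": 0.02, "ax": 0, "ay": 0, "az": 6.5}, {"fingers": 0.4, "x": 0, "y": 0, "z": 0, "ax": 0, "ay": 0, "az": 6.5}]'

```text
clock: 16.8
tcp_pos: [0.5501, 0.2946, 0.0407]
orientation: [2.837, 1.346, -0.01]
contact_force: [-0.4, -1.1, 0.1]
grip_width: 0.0598
gripper_force: 0.0
```

Call:
arm_command --rows '[{"fingers": 0.4, "x": 0, "y": 0, "z": 0, "ax": 0, "ay": 0, "az": 6.5}, {"fingers": 0.4, "x": 0, "y": 0, "z": 0, "ax": 0, "ay": 0, "az": 6.6}, {"fingers": 0.4, "x": 0, "y": 0, "z": 0, "ax": 0, "ay": 0, "az": 0}, {"fingers": 0.4, "x": 0, "y": 0, "z": 0, "ax": 0, "ay": 0, "az": 0}]'

```text
clock: 17.13
tcp_pos: [0.5522, 0.2971, 0.0448]
orientation: [2.968, 1.028, 0.001]
contact_force: [-0.3, -1.0, -0.2]
grip_width: 0.0594
gripper_force: 0.0
```

```bash
python3 -c "
from h import *
go(.549,.307,-.009,38.6)"
```

```text
t 17.1333 tcp [0.5522 0.2971 0.0448] F [-0.3 -1.  -0.2] w 0.0594
heading 38.2 tilt 0.001 az -0.4 shift after turn [ 0.0037 -0.0098  0.0538] before [ 0.0036 -0.0098  0.0538] j7 -1.83
```

Call:
arm_command --rows '[{"fingers": 0.4, "x": 0.0037, "y": -0.0098, "z": 0, "ax": 0, "ay": 0, "az": 0}, {"fingers": 0.4, "x": 0, "y": 0, "z": 0.018, "ax": 0, "ay": 0, "az": 0}, {"fingers": 0.4, "x": 0, "y": 0, "z": 0.018, "ax": 0, "ay": 0, "az": 0}, {"fingers": 0.4, "x": 0, "y": 0, "z": 0.017, "ax": 0, "ay": 0, "az": 0}, {"fingers": 0.4, "x": 0, "y": 0, "z": 0, "ax": 0, "ay": 0, "az": 0}, {"fingers": -1, "x": 0, "y": 0, "z": 0, "ax": 0, "ay": 0, "az": 0}, {"fingers": -1, "x": 0, "y": 0, "z": 0, "ax": 0, "ay": 0, "az": 0}, {"fingers": -1, "x": 0, "y": 0, "z": 0, "ax": 0, "ay": 0, "az": 0}, {"fingers": -1, "x": 0, "y": 0, "z": 0, "ax": 0, "ay": 0, "az": 0}, {"fingers": -1, "x": 0, "y": 0, "z": 0, "ax": 0, "ay": 0, "az": 0}]'

```text
clock: 17.97
tcp_pos: [0.5494, 0.3089, -0.0073]
orientation: [-2.969, -1.025, -0.004]
contact_force: [-1.0, -0.9, 4.9]
grip_width: 0.0311
gripper_force: 40.8
```

Call:
arm_command --rows '[{"fingers": -1, "x": 0, "y": 0, "z": -0.03, "ax": 0, "ay": 0, "az": 0}, {"fingers": -1, "x": 0, "y": 0, "z": -0.035, "ax": 0, "ay": 0, "az": -6.5}, {"fingers": -1, "x": 0, "y": 0, "z": -0.035, "ax": 0, "ay": 0, "az": -6.5}, {"fingers": -1, "x": 0, "y": 0, "z": -0.03, "ax": 0, "ay": 0, "az": -6.5}, {"fingers": -1, "x": 0, "y": 0, "z": 0, "ax": 0, "ay": 0, "az": -6.5}, {"fingers": -1, "x": 0, "y": 0, "z": 0, "ax": 0, "ay": 0, "az": -6.5}, {"fingers": -1, "x": 0, "y": 0, "z": 0, "ax": 0, "ay": 0, "az": -6.5}, {"fingers": -1, "x": 0, "y": 0, "z": 0, "ax": 0, "ay": 0, "az": -6.5}, {"fingers": -1, "x": 0, "y": 0, "z": 0, "ax": 0, "ay": 0, "az": -6.5}, {"fingers": -1, "x": 0, "y": 0, "z": 0, "ax": 0, "ay": 0, "az": -6.7}]'

```text
clock: 18.8
tcp_pos: [0.5486, 0.3078, 0.1216]
orientation: [2.079, 2.355, -0.0]
contact_force: [0.3, 0.2, -0.2]
grip_width: 0.031
gripper_force: 40.2
```

Call:
arm_command --rows '[{"fingers": -1, "x": -0.037, "y": -0.0085, "z": 0, "ax": 0, "ay": 0, "az": 0}, {"fingers": -1, "x": -0.037, "y": -0.0085, "z": 0, "ax": 0, "ay": 0, "az": 0}, {"fingers": -1, "x": -0.037, "y": -0.0085, "z": 0, "ax": 0, "ay": 0, "az": 0}, {"fingers": -1, "x": -0.037, "y": -0.0085, "z": 0, "ax": 0, "ay": 0, "az": 0}, {"fingers": -1, "x": -0.037, "y": -0.0085, "z": 0, "ax": 0, "ay": 0, "az": 0}, {"fingers": -1, "x": -0.037, "y": -0.0085, "z": 0, "ax": 0, "ay": 0, "az": 0}, {"fingers": -1, "x": -0.037, "y": -0.0085, "z": 0, "ax": 0, "ay": 0, "az": 0}, {"fingers": -1, "x": -0.037, "y": -0.0085, "z": 0, "ax": 0, "ay": 0, "az": 0}, {"fingers": -1, "x": -0.037, "y": -0.0085, "z": 0, "ax": 0, "ay": 0, "az": 0}, {"fingers": -1, "x": -0.037, "y": -0.0085, "z": 0, "ax": 0, "ay": 0, "az": 0}]'

```text
clock: 19.63
tcp_pos: [0.5073, -0.0713, 0.1218]
orientation: [2.085, 2.349, -0.0]
contact_force: [0.3, -0.2, 0.3]
grip_width: 0.031
gripper_force: 40.2
```

Call:
arm_command --rows '[{"fingers": -1, "x": -0.037, "y": -0.0085, "z": 0, "ax": 0, "ay": 0, "az": 0}, {"fingers": -1, "x": 0, "y": 0, "z": 0.02, "ax": 0, "ay": 0, "az": 0}, {"fingers": -1, "x": 0, "y": 0, "z": 0.02, "ax": 0, "ay": 0, "az": 0}, {"fingers": -1, "x": 0, "y": 0, "z": 0, "ax": 0, "ay": 0, "az": 0}, {"fingers": -1, "x": 0, "y": 0, "z": 0, "ax": 0, "ay": 0, "az": 0}]'

```text
clock: 20.05
tcp_pos: [0.5031, -0.1068, 0.0811]
orientation: [-2.084, -2.348, 0.001]
contact_force: [0.6, -0.7, -0.7]
grip_width: 0.0313
gripper_force: 40.2
```

```bash
python3 -c "
from h import *
go(.5056,-.1079,0,97.1)"
```

```text
t 20.05 tcp [ 0.5031 -0.1068  0.0811] F [ 0.6 -0.7 -0.7] w 0.0313
heading 96.8 tilt 0.002 az -0.3 shift after turn [-0.0014  0.0023  0.0811] before [-0.0014  0.0024  0.0811] j7 -0.22
```

Call:
arm_command --rows '[{"fingers": -1, "x": -0.0014, "y": 0.0023, "z": 0.021, "ax": 0, "ay": 0, "az": 0}, {"fingers": -1, "x": 0, "y": 0, "z": 0.02, "ax": 0, "ay": 0, "az": 0}, {"fingers": -1, "x": 0, "y": 0, "z": 0.02, "ax": 0, "ay": 0, "az": 0}, {"fingers": -1, "x": 0, "y": 0, "z": 0.02, "ax": 0, "ay": 0, "az": 0}, {"fingers": -1, "x": 0, "y": 0, "z": 0, "ax": 0, "ay": 0, "az": 0}, {"fingers": -1, "x": 0, "y": 0, "z": 0, "ax": 0, "ay": 0, "az": 0}]'

```text
clock: 20.55
tcp_pos: [0.5069, -0.1073, 0.0013]
orientation: [-2.084, -2.351, -0.0]
contact_force: [0.4, 0.7, -0.4]
grip_width: 0.0311
gripper_force: 40.9
```

Call:
arm_command --rows '[{"fingers": -0.1, "x": 0, "y": 0, "z": 0, "ax": 0, "ay": 0, "az": 0}, {"fingers": -0.1, "x": 0, "y": 0, "z": 0, "ax": 0, "ay": 0, "az": 0}, {"fingers": -0.1, "x": 0, "y": 0, "z": 0, "ax": 0, "ay": 0, "az": 0}, {"fingers": -0.1, "x": 0, "y": 0, "z": -0.02, "ax": 0, "ay": 0, "az": 0}, {"fingers": -0.1, "x": 0, "y": 0, "z": -0.035, "ax": 0, "ay": 0, "az": 0}, {"fingers": -0.1, "x": 0, "y": 0, "z": -0.04, "ax": 0, "ay": 0, "az": 0}, {"fingers": 0.4, "x": 0.01, "y": 0, "z": -0.035, "ax": 0, "ay": 0, "az": 0}, {"fingers": 0.4, "x": 0.03, "y": 0.002, "z": -0.01, "ax": 0, "ay": 0, "az": 0}, {"fingers": 0.4, "x": 0.038, "y": 0.002, "z": -0.01, "ax": 0, "ay": 0, "az": 0}, {"fingers": 0.4, "x": 0.038, "y": 0.002, "z": 0, "ax": 0, "ay": 0, "az": 0}]'

```text
clock: 21.38
tcp_pos: [0.5002, 0.0083, 0.1536]
orientation: [2.086, 2.342, 0.005]
contact_force: [1.4, 0.4, -1.1]
grip_width: 0.0599
gripper_force: 0.0
```

Call:
arm_command --rows '[{"fingers": 0.4, "x": 0.039, "y": 0.002, "z": -0.005, "ax": 0, "ay": 0, "az": 0}, {"fingers": 0.4, "x": 0.039, "y": 0.002, "z": -0.005, "ax": 0, "ay": 0, "az": 0}, {"fingers": 0.4, "x": 0.039, "y": 0.002, "z": 0, "ax": 0, "ay": 0, "az": 0}, {"fingers": 0.4, "x": 0.039, "y": 0.002, "z": 0, "ax": 0, "ay": 0, "az": 0}, {"fingers": 0.4, "x": 0.039, "y": 0.002, "z": 0, "ax": 0, "ay": 0, "az": 0}, {"fingers": 0.4, "x": 0.039, "y": 0.002, "z": 0, "ax": 0, "ay": 0, "az": 0}, {"fingers": 0.4, "x": 0.039, "y": 0.002, "z": 0, "ax": 0, "ay": 0, "az": 0}, {"fingers": 0.4, "x": 0.039, "y": 0.002, "z": 0, "ax": 0, "ay": 0, "az": 0}, {"fingers": 0.4, "x": 0.039, "y": 0.002, "z": 0, "ax": 0, "ay": 0, "az": 0}, {"fingers": 0.4, "x": 0.03, "y": 0, "z": 0, "ax": 0, "ay": 0, "az": 0}]'

```text
clock: 22.22
tcp_pos: [0.4706, 0.3917, 0.1615]
orientation: [-2.084, -2.35, -0.003]
contact_force: [0.2, -0.0, -0.0]
grip_width: 0.0598
gripper_force: 0.0
```

Call:
arm_command --rows '[{"fingers": 0.4, "x": 0, "y": 0, "z": 0.01, "ax": 0, "ay": 0, "az": 6.4}, {"fingers": 0.4, "x": 0, "y": 0, "z": 0.01, "ax": 0, "ay": 0, "az": 6.4}, {"fingers": 0.4, "x": 0, "y": 0, "z": 0.01, "ax": 0, "ay": 0, "az": 6.4}, {"fingers": 0.4, "x": 0, "y": 0, "z": 0.01, "ax": 0, "ay": 0, "az": 6.4}, {"fingers": 0.4, "x": 0, "y": 0, "z": 0.01, "ax": 0, "ay": 0, "az": 6.4}, {"fingers": 0.4, "x": 0, "y": 0, "z": 0.01, "ax": 0, "ay": 0, "az": 6.4}, {"fingers": 0.4, "x": 0, "y": 0, "z": 0, "ax": 0, "ay": 0, "az": 6.4}, {"fingers": 0.4, "x": 0, "y": 0, "z": 0, "ax": 0, "ay": 0, "az": 0}, {"fingers": 0.4, "x": 0, "y": 0, "z": 0, "ax": 0, "ay": 0, "az": 0}]'

```text
clock: 22.97
tcp_pos: [0.4715, 0.3885, 0.1012]
orientation: [2.821, 1.382, 0.002]
contact_force: [-0.4, 0.5, -0.7]
grip_width: 0.0597
gripper_force: 0.0
```

```bash
python3 -c "
from h import *
go(.4698,.4004,-.009,52.3);moulds()"
```

```text
t 22.9667 tcp [0.4715 0.3885 0.1012] F [-0.4  0.5 -0.7] w 0.0597
heading 52.2 tilt 0.001 az -0.1 shift after turn [ 0.0084 -0.0086  0.1102] before [ 0.0084 -0.0087  0.1102] j7 -1.80
px [248. 177.] n 1935 rect (array([470.4, 400.7]), array([45.2, 32. ]), 52.5) zmed 0.030 max 0.032
px [248. 165.] n 303 rect (array([477. , 409.5]), array([14.2, 13.5]), 51.6) zmed 0.030 max 0.032
```

Call:
arm_command --rows '[{"fingers": 0.4, "x": 0.0085, "y": -0.0087, "z": 0.02, "ax": 0, "ay": 0, "az": 0}, {"fingers": 0.4, "x": 0, "y": 0, "z": 0.03, "ax": 0, "ay": 0, "az": 0}, {"fingers": 0.4, "x": 0, "y": 0, "z": 0.03, "ax": 0, "ay": 0, "az": 0}, {"fingers": 0.4, "x": 0, "y": 0, "z": 0.029, "ax": 0, "ay": 0, "az": 0}, {"fingers": 0.4, "x": 0, "y": 0, "z": 0, "ax": 0, "ay": 0, "az": 0}, {"fingers": -1, "x": 0, "y": 0, "z": 0, "ax": 0, "ay": 0, "az": 0}, {"fingers": -1, "x": 0, "y": 0, "z": 0, "ax": 0, "ay": 0, "az": 0}, {"fingers": -1, "x": 0, "y": 0, "z": 0, "ax": 0, "ay": 0, "az": 0}, {"fingers": -1, "x": 0, "y": 0, "z": 0, "ax": 0, "ay": 0, "az": 0}, {"fingers": -1, "x": 0, "y": 0, "z": 0, "ax": 0, "ay": 0, "az": 0}]'

```text
clock: 23.85
tcp_pos: [0.4709, 0.4016, -0.0063]
orientation: [-2.823, -1.377, -0.006]
contact_force: [-1.0, -0.9, 7.4]
grip_width: 0.0309
gripper_force: 40.6
```

Call:
arm_command --rows '[{"fingers": -1, "x": 0, "y": 0, "z": -0.03, "ax": 0, "ay": 0, "az": 0}, {"fingers": -1, "x": 0, "y": 0, "z": -0.035, "ax": 0, "ay": 0, "az": -6.4}, {"fingers": -1, "x": 0, "y": 0, "z": -0.035, "ax": 0, "ay": 0, "az": -6.4}, {"fingers": -1, "x": 0, "y": 0, "z": -0.035, "ax": 0, "ay": 0, "az": -6.4}, {"fingers": -1, "x": 0, "y": 0, "z": 0, "ax": 0, "ay": 0, "az": -6.4}, {"fingers": -1, "x": 0, "y": 0, "z": 0, "ax": 0, "ay": 0, "az": -6.4}, {"fingers": -1, "x": 0, "y": 0, "z": 0, "ax": 0, "ay": 0, "az": -6.4}, {"fingers": -1, "x": 0, "y": 0, "z": 0, "ax": 0, "ay": 0, "az": -6.4}, {"fingers": -1, "x": 0, "y": 0, "z": 0, "ax": 0, "ay": 0, "az": 0}]'

```text
clock: 24.6
tcp_pos: [0.4701, 0.4, 0.1271]
orientation: [2.081, 2.353, 0.001]
contact_force: [0.8, 0.5, -1.0]
grip_width: 0.0307
gripper_force: 40.1
```

Call:
arm_command --rows '[{"fingers": -1, "x": -0.038, "y": -0.0054, "z": 0, "ax": 0, "ay": 0, "az": 0}, {"fingers": -1, "x": -0.038, "y": -0.0054, "z": 0, "ax": 0, "ay": 0, "az": 0}, {"fingers": -1, "x": -0.038, "y": -0.0054, "z": 0, "ax": 0, "ay": 0, "az": 0}, {"fingers": -1, "x": -0.038, "y": -0.0054, "z": 0, "ax": 0, "ay": 0, "az": 0}, {"fingers": -1, "x": -0.038, "y": -0.0054, "z": 0, "ax": 0, "ay": 0, "az": 0}, {"fingers": -1, "x": -0.038, "y": -0.0054, "z": 0, "ax": 0, "ay": 0, "az": 0}, {"fingers": -1, "x": -0.038, "y": -0.0054, "z": 0, "ax": 0, "ay": 0, "az": 0}, {"fingers": -1, "x": -0.038, "y": -0.0054, "z": 0, "ax": 0, "ay": 0, "az": 0}, {"fingers": -1, "x": -0.038, "y": -0.0054, "z": 0, "ax": 0, "ay": 0, "az": 0}, {"fingers": -1, "x": -0.038, "y": -0.0054, "z": 0, "ax": 0, "ay": 0, "az": 0}]'

```text
clock: 25.43
tcp_pos: [0.4609, 0.0147, 0.127]
orientation: [2.089, 2.344, 0.001]
contact_force: [0.4, -0.9, -1.0]
grip_width: 0.0312
gripper_force: 40.1
```

Call:
arm_command --rows '[{"fingers": -1, "x": -0.038, "y": -0.0054, "z": 0, "ax": 0, "ay": 0, "az": 0}, {"fingers": -1, "x": -0.038, "y": -0.0054, "z": 0, "ax": 0, "ay": 0, "az": 0}, {"fingers": -1, "x": -0.038, "y": -0.0054, "z": 0.02, "ax": 0, "ay": 0, "az": 0}, {"fingers": -1, "x": -0.038, "y": -0.0054, "z": 0.02, "ax": 0, "ay": 0, "az": 0}, {"fingers": -1, "x": 0, "y": 0, "z": 0, "ax": 0, "ay": 0, "az": 0}, {"fingers": -1, "x": 0, "y": 0, "z": 0, "ax": 0, "ay": 0, "az": 0}]'

```text
clock: 25.93
tcp_pos: [0.4566, -0.1363, 0.0872]
orientation: [-2.095, -2.34, 0.002]
contact_force: [-0.5, 1.4, 0.1]
grip_width: 0.031
gripper_force: 40.0
```

```bash
python3 -c "
from h import *
go(.460,-.1419,0,97.1)"
```

```text
t 25.9333 tcp [ 0.4566 -0.1363  0.0872] F [-0.5  1.4  0.1] w 0.031
heading 96.3 tilt 0.002 az -0.8 shift after turn [-0.0059  0.0027  0.0872] before [-0.0059  0.0028  0.0872] j7 -0.15
```

Release the third mould and go up and back for a look. The +z shift reaches 0.087 in 4 rows.

Call:
arm_command --rows '[{"fingers": -1, "x": -0.006, "y": 0.0028, "z": 0.022, "ax": 0, "ay": 0, "az": -0.8}, {"fingers": -1, "x": 0, "y": 0, "z": 0.022, "ax": 0, "ay": 0, "az": 0}, {"fingers": -1, "x": 0, "y": 0, "z": 0.022, "ax": 0, "ay": 0, "az": 0}, {"fingers": -1, "x": 0, "y": 0, "z": 0.02, "ax": 0, "ay": 0, "az": 0}, {"fingers": -1, "x": 0, "y": 0, "z": 0, "ax": 0, "ay": 0, "az": 0}, {"fingers": -1, "x": 0, "y": 0, "z": 0, "ax": 0, "ay": 0, "az": 0}]'

```text
clock: 26.43
tcp_pos: [0.4615, -0.1382, 0.0024]
orientation: [-2.068, -2.364, -0.0]
contact_force: [0.1, -0.3, -0.3]
grip_width: 0.0311
gripper_force: 40.8
```

Call:
arm_command --rows '[{"fingers": -0.1, "x": 0, "y": 0, "z": 0, "ax": 0, "ay": 0, "az": 0}, {"fingers": -0.1, "x": 0, "y": 0, "z": 0, "ax": 0, "ay": 0, "az": 0}, {"fingers": -0.1, "x": 0, "y": 0, "z": 0, "ax": 0, "ay": 0, "az": 0}, {"fingers": -0.1, "x": 0, "y": 0, "z": -0.02, "ax": 0, "ay": 0, "az": 0}, {"fingers": -0.1, "x": 0, "y": 0, "z": -0.035, "ax": 0, "ay": 0, "az": 0}, {"fingers": -0.1, "x": 0, "y": 0, "z": -0.04, "ax": 0, "ay": 0, "az": 0}, {"fingers": -1, "x": -0.02, "y": 0.005, "z": -0.04, "ax": 0, "ay": 0, "az": 0}, {"fingers": -1, "x": -0.02, "y": 0.005, "z": -0.04, "ax": 0, "ay": 0, "az": 0}, {"fingers": -1, "x": 0, "y": 0.005, "z": -0.04, "ax": 0, "ay": 0, "az": 0}, {"fingers": -1, "x": 0, "y": 0.005, "z": -0.03, "ax": 0, "ay": 0, "az": 0}]'

```text
clock: 27.27
tcp_pos: [0.4858, -0.175, 0.2449]
orientation: [2.07, 2.359, 0.001]
contact_force: [1.9, -0.9, -0.1]
grip_width: -0.0001
gripper_force: 0.0
```

Call:
arm_command --rows '[{"fingers": -1, "x": 0, "y": 0, "z": 0, "ax": 0, "ay": 0, "az": 0}, {"fingers": -1, "x": 0, "y": 0, "z": 0, "ax": 0, "ay": 0, "az": 0}]'

```text
clock: 27.43
tcp_pos: [0.4863, -0.1741, 0.2432]
orientation: [2.067, 2.36, 0.001]
contact_force: [-0.2, -0.1, -0.1]
grip_width: -0.0001
gripper_force: 0.0
```

```bash
python3 - <<'E'
from h import *
im,d,K,T=grab('wrist'); W=world(d,K,T); z=W[...,2]; h=cv2.cvtColor(im,cv2.COLOR_RGB2HSV)
print('rim');blobs(W,(z>.050)&(z<.060)&(d>.25),100)
print('rails');blobs(W,(z>.036)&(z<.044)&(d>.25)&(h[...,2]<130),100)
print('hi');blobs(W,(z>.1)&(z<.125)&(d>.2),60)
go(.484,-.14,.12,96.7)
save(im,'w4.png')
E
```

```text
rim
px [262. 117.] n 2895 rect (array([ 484.6, -139.3]), array([130.3, 120.4]), 6.8) zmed 0.054 max 0.057
rails
px [192.  85.] n 1719 rect (array([ 409.4, -122.4]), array([177.9,  10.4]), 97.1) zmed 0.040 max 0.043
px [334.  86.] n 1768 rect (array([ 555.9, -102.7]), array([177.6,  10.5]), 97.1) zmed 0.040 max 0.042
px [206. 116.] n 116 rect (array([ 425.6, -143.4]), array([102.1,   1.6]), 97.7) zmed 0.040 max 0.044
px [317. 118.] n 135 rect (array([ 543.1, -131.3]), array([105. ,   0.8]), 96.7) zmed 0.040 max 0.044
px [286.  83.] n 195 rect (array([503.9, -98.6]), array([25.1, 19. ]), 21.0) zmed 0.037 max 0.039
px [287. 104.] n 263 rect (array([ 508.4, -117.4]), array([30.7, 24.2]), 10.7) zmed 0.037 max 0.039
px [240. 119.] n 430 rect (array([ 462.1, -139.5]), array([44.4, 29.2]), 95.9) zmed 0.037 max 0.038
px [284. 138.] n 182 rect (array([ 513.8, -154.7]), array([35.3, 21.5]), 158.7) zmed 0.037 max 0.038
px [284. 157.] n 139 rect (array([ 514. , -174.3]), array([24.8, 16.5]), 112.1) zmed 0.036 max 0.038
px [481. 257.] n 918 rect (array([ 769.8, -276.4]), array([242.6,   3.6]), 90.0) zmed 0.040 max 0.044
hi
px [474. 153.] n 2948 rect (array([ 672. , -132.6]), array([167.9,  17.9]), 84.0) zmed 0.119 max 0.125
t 27.4833 tcp [ 0.4849 -0.174   0.2414] F [-0.5 -0.7 -0.1] w 0.0001
heading 97.6 tilt 0.001 az 0.9 shift after turn [0.0339 0.0031 0.1214] before [0.0338 0.0036 0.1214] j7 0.11
```

View pics/w4.png

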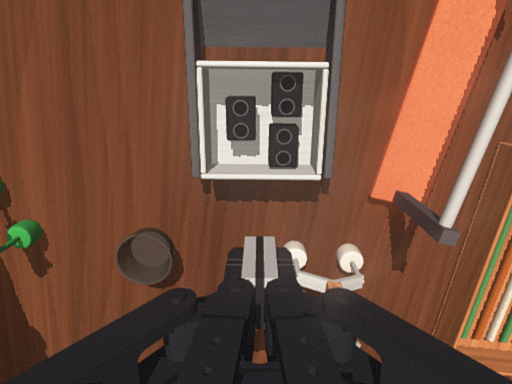

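The picture shows three moulds lying flat in the tote at (241,118), (287,94) and (284,146). The tail of the tote is level with the rail ends. Next I go behind the tail with the fingers 50 mm apart and push.

Call:
arm_command --rows '[{"fingers": 0.2, "x": -0.024, "y": 0.0025, "z": 0, "ax": 0, "ay": 0, "az": 0}, {"fingers": 0.2, "x": -0.0237, "y": 0.0025, "z": 0, "ax": 0, "ay": 0, "az": 0.5}, {"fingers": 0.2, "x": 0, "y": 0, "z": 0.035, "ax": 0, "ay": 0, "az": 0}, {"fingers": 0.2, "x": 0, "y": 0, "z": 0.035, "ax": 0, "ay": 0, "az": 0}, {"fingers": 0.2, "x": 0, "y": 0, "z": 0.035, "ax": 0, "ay": 0, "az": 0}, {"fingers": 0.2, "x": 0, "y": 0, "z": 0.035, "ax": 0, "ay": 0, "az": 0}, {"fingers": 0.2, "x": 0, "y": 0, "z": 0.035, "ax": 0, "ay": 0, "az": 0}, {"fingers": 0.2, "x": 0, "y": 0, "z": 0, "ax": 0, "ay": 0, "az": 0}, {"fingers": 0.2, "x": 0, "y": 0, "z": 0, "ax": 0, "ay": 0, "az": 0}]'

```text
clock: 28.23
tcp_pos: [0.494, -0.2193, 0.064]
orientation: [-2.074, -2.351, 0.002]
contact_force: [1.0, 0.7, 0.5]
grip_width: 0.0511
gripper_force: 0.0
```

```bash
python3 -c "
from h import *
go(.4961,-.2206,-.010,97.1)"
```

```text
t 28.2333 tcp [ 0.494  -0.2193  0.064 ] F [1.  0.7 0.5] w 0.0511
heading 97.2 tilt 0.006 az 0.1 shift after turn [-0.0016  0.0019  0.074 ] before [-0.0016  0.0019  0.074 ] j7 -0.03
```

Call:
arm_command --rows '[{"fingers": 0.2, "x": -0.001, "y": 0.002, "z": 0.025, "ax": 0, "ay": 0, "az": 0}, {"fingers": 0.2, "x": 0, "y": 0, "z": 0.025, "ax": 0, "ay": 0, "az": 0}, {"fingers": 0.2, "x": 0, "y": 0, "z": 0.022, "ax": 0, "ay": 0, "az": 0}, {"fingers": 0.2, "x": 0, "y": 0, "z": 0, "ax": 0, "ay": 0, "az": 0}, {"fingers": 0.2, "x": 0.004, "y": 0, "z": 0, "ax": 0, "ay": 0, "az": 0}, {"fingers": 0.2, "x": 0.004, "y": 0, "z": 0, "ax": 0, "ay": 0, "az": 0}, {"fingers": 0.2, "x": 0.006, "y": 0, "z": 0, "ax": 0, "ay": 0, "az": 0}, {"fingers": 0.2, "x": 0.006, "y": 0, "z": 0, "ax": 0, "ay": 0, "az": 0}, {"fingers": 0.2, "x": 0.007, "y": 0, "z": 0, "ax": 0, "ay": 0, "az": 0}, {"fingers": 0.2, "x": 0.007, "y": 0, "z": 0, "ax": 0, "ay": 0, "az": 0}]'

```text
clock: 29.07
tcp_pos: [0.4963, -0.1901, -0.0037]
orientation: [2.078, 2.348, -0.001]
contact_force: [2.2, -9.2, 3.3]
grip_width: 0.0515
gripper_force: 4.7
```

Call:
arm_command --rows '[{"fingers": 0.2, "x": 0.007, "y": 0, "z": 0, "ax": 0, "ay": 0, "az": 0}, {"fingers": 0.2, "x": 0.007, "y": 0, "z": 0, "ax": 0, "ay": 0, "az": 0}, {"fingers": 0.2, "x": 0.007, "y": 0, "z": 0, "ax": 0, "ay": 0, "az": 0}, {"fingers": 0.2, "x": 0.007, "y": 0, "z": 0, "ax": 0, "ay": 0, "az": 0}, {"fingers": 0.2, "x": 0.007, "y": 0, "z": 0, "ax": 0, "ay": 0, "az": 0}, {"fingers": 0.2, "x": 0.005, "y": 0, "z": 0, "ax": 0, "ay": 0, "az": 0}, {"fingers": 0.2, "x": 0, "y": 0, "z": 0, "ax": 0, "ay": 0, "az": 0}, {"fingers": 0.2, "x": 0, "y": 0, "z": 0, "ax": 0, "ay": 0, "az": 0}]'

```text
clock: 29.73
tcp_pos: [0.4909, -0.1488, -0.0042]
orientation: [2.077, 2.351, 0.0]
contact_force: [1.3, -3.6, 4.9]
grip_width: 0.0511
gripper_force: 2.2
```

```bash
cat >> h.py <<'E'
O=np.array([.4763,-.0619]);
def dock(): # reported TCP and tip in dock coordinates
    o=st(); M=R.from_rotvec(o['orientation']).as_matrix(); a=np.radians(97.1); D=np.array([[np.cos(a),np.sin(a)],[-np.sin(a),np.cos(a)]])
    tip=o['tcp_pos']-M[:,2]*.02
    print('tip in dock xy',np.round(D@(tip[:2]-O),4),'z %.4f'%tip[2],'pitch %.1f'%np.degrees(np.arcsin(M[2,0])))
E
python3 - <<'E'
from h import *
dock()
im,d,K,T=grab('top'); W=world(d,K,T); z=W[...,2]
im,d,K,T=grab('scene'); W=world(d,K,T); h=cv2.cvtColor(im,cv2.COLOR_RGB2HSV)
save(cv2.resize(im[120:290,100:340],(800,567)),'s3.png')
E
```

```text
t 29.7333 tcp [ 0.4909 -0.1488 -0.0042] F [ 1.3 -3.6  4.9] w 0.0511
tip in dock xy [-0.088  -0.0037] z 0.0158 pitch -0.2
```

View pics/s3.png

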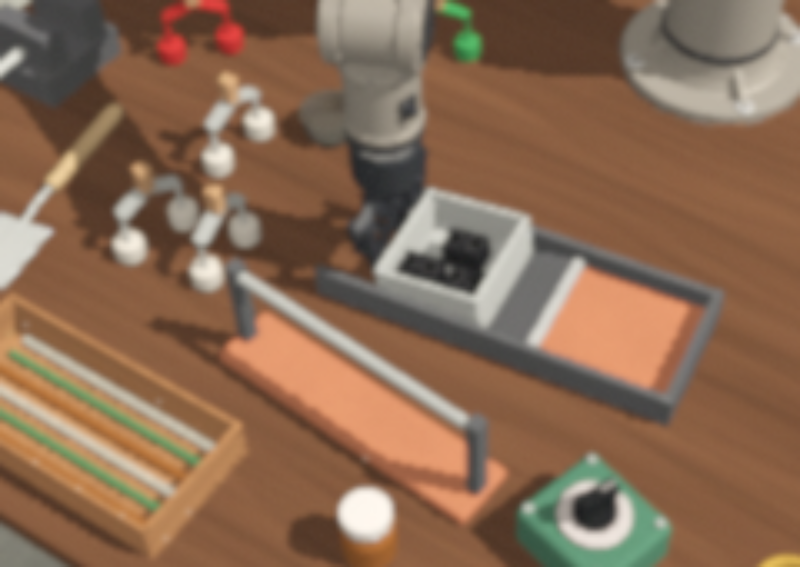

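The scene crop shows the tote partway on the ramp with the moulds inside and the fingers behind its tail. I back off, lean the fingertips forward 12° so they push low, and continue.

Call:
arm_command --rows '[{"fingers": 0.2, "x": -0.008, "y": 0, "z": -0.014, "ax": 0, "ay": 0, "az": 0}, {"fingers": 0.2, "x": 0, "y": 0, "z": 0, "ax": 0, "ay": 6, "az": 0}, {"fingers": 0.2, "x": 0, "y": 0, "z": 0, "ax": 0, "ay": 6, "az": 0}, {"fingers": 0.2, "x": 0, "y": 0, "z": 0, "ax": 0, "ay": 0, "az": 0}, {"fingers": 0.2, "x": 0, "y": 0, "z": 0, "ax": 0, "ay": 0, "az": 0}]'

```text
clock: 30.25
tcp_pos: [0.4898, -0.1573, 0.0074]
orientation: [-1.976, -2.226, -0.208]
contact_force: [0.2, 0.8, -0.1]
grip_width: 0.0511
gripper_force: 0.0
```

```bash
python3 -c "
from h import *
dock()"
```

```text
t 30.25 tcp [ 0.4898 -0.1573  0.0074] F [ 0.2  0.8 -0.1] w 0.0511
tip in dock xy [-0.1006 -0.0016] z 0.0269 pitch 12.1
```

Call:
arm_command --rows '[{"fingers": 0.2, "x": 0.0083, "y": 0, "z": 0.0018, "ax": 0, "ay": 0, "az": 0}, {"fingers": 0.2, "x": 0.0083, "y": 0, "z": 0.0018, "ax": 0, "ay": 0, "az": 0}, {"fingers": 0.2, "x": 0.0083, "y": 0, "z": 0.0018, "ax": 0, "ay": 0, "az": 0}, {"fingers": 0.2, "x": 0.0083, "y": 0, "z": 0.0018, "ax": 0, "ay": 0, "az": 0}, {"fingers": 0.2, "x": 0.0083, "y": 0, "z": 0.0018, "ax": 0, "ay": 0, "az": 0}, {"fingers": 0.2, "x": 0.0083, "y": 0, "z": 0.0018, "ax": 0, "ay": 0, "az": 0}, {"fingers": 0.2, "x": 0.0083, "y": 0, "z": 0.0018, "ax": 0, "ay": 0, "az": 0}, {"fingers": 0.2, "x": 0.0083, "y": 0, "z": 0.0018, "ax": 0, "ay": 0, "az": 0}, {"fingers": 0.2, "x": 0.0083, "y": 0, "z": 0.0018, "ax": 0, "ay": 0, "az": 0}, {"fingers": 0.2, "x": 0.0083, "y": 0, "z": 0.0018, "ax": 0, "ay": 0, "az": 0}]'

```text
clock: 31.08
tcp_pos: [0.4801, -0.0717, 0.0078]
orientation: [-1.973, -2.232, -0.206]
contact_force: [0.6, -14.0, 6.4]
grip_width: 0.0515
gripper_force: 6.3
```

Call:
arm_command --rows '[{"fingers": 0.2, "x": 0.0072, "y": 0, "z": -0.0002, "ax": 0, "ay": 0, "az": 0}, {"fingers": 0.2, "x": 0.0072, "y": 0, "z": -0.0002, "ax": 0, "ay": 0, "az": 0}, {"fingers": 0.2, "x": 0.0072, "y": 0, "z": -0.0002, "ax": 0, "ay": 0, "az": 0}, {"fingers": 0.2, "x": 0.0072, "y": 0, "z": -0.0002, "ax": 0, "ay": 0, "az": 0}, {"fingers": 0.2, "x": 0.0072, "y": 0, "z": -0.0002, "ax": 0, "ay": 0, "az": 0}, {"fingers": 0.2, "x": 0.0072, "y": 0, "z": -0.0002, "ax": 0, "ay": 0, "az": 0}, {"fingers": 0.2, "x": 0, "y": 0, "z": 0, "ax": 0, "ay": 0, "az": 0}]'

```text
clock: 31.67
tcp_pos: [0.4758, -0.0297, 0.0188]
orientation: [-1.973, -2.234, -0.207]
contact_force: [0.5, -6.8, 2.6]
grip_width: 0.0511
gripper_force: 2.8
```

```bash
python3 - <<'E'
from h import *
dock()
im,d,K,T=grab('scene'); save(cv2.resize(im[120:290,100:340],(800,567)),'s4.png')
E
```

```text
t 31.6667 tcp [ 0.4758 -0.0297  0.0188] F [ 0.5 -6.8  2.6] w 0.0511
tip in dock xy [ 0.0279 -0.0034] z 0.0383 pitch 11.9
```

View pics/s4.png

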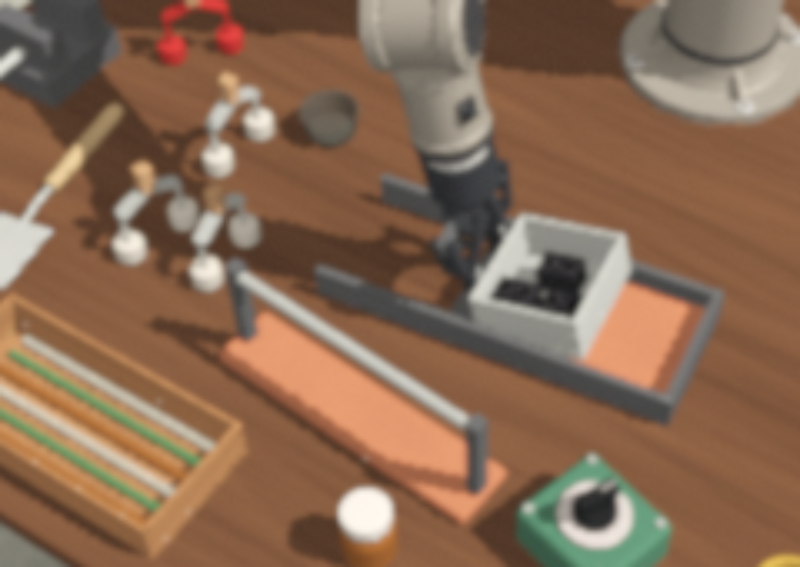

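The tote is up on the ramp with the moulds still inside at (540,285), and its front is over the deck. I continue over the lip.

Call:
arm_command --rows '[{"fingers": 0.2, "x": 0.0061, "y": 0, "z": 0.0004, "ax": 0, "ay": 0, "az": 0}, {"fingers": 0.2, "x": 0.0061, "y": 0, "z": 0.0004, "ax": 0, "ay": 0, "az": 0}, {"fingers": 0.2, "x": 0.0061, "y": 0, "z": 0.0004, "ax": 0, "ay": 0, "az": 0}, {"fingers": 0.2, "x": 0.0061, "y": 0, "z": 0.0004, "ax": 0, "ay": 0, "az": 0}, {"fingers": 0.2, "x": 0.0061, "y": 0, "z": 0.0004, "ax": 0, "ay": 0, "az": 0}, {"fingers": 0.2, "x": 0.0061, "y": 0, "z": 0.0004, "ax": 0, "ay": 0, "az": 0}, {"fingers": 0.2, "x": 0.0061, "y": 0, "z": 0.0004, "ax": 0, "ay": 0, "az": 0}, {"fingers": 0.2, "x": 0.0061, "y": 0, "z": 0.0004, "ax": 0, "ay": 0, "az": 0}, {"fingers": 0.2, "x": 0.0061, "y": 0, "z": 0.0004, "ax": 0, "ay": 0, "az": 0}, {"fingers": 0.2, "x": 0.0061, "y": 0, "z": 0.0004, "ax": 0, "ay": 0, "az": 0}]'

```text
clock: 32.55
tcp_pos: [0.4666, 0.0311, 0.0264]
orientation: [-1.97, -2.232, -0.206]
contact_force: [0.3, -2.3, -1.5]
grip_width: 0.0514
gripper_force: 1.2
```

Call:
arm_command --rows '[{"fingers": 0.2, "x": 0.006, "y": 0, "z": 0.0012, "ax": 0, "ay": 0, "az": 0}, {"fingers": 0.2, "x": 0.006, "y": 0, "z": 0.0012, "ax": 0, "ay": 0, "az": 0}, {"fingers": 0.2, "x": 0.004, "y": 0, "z": 0.0008, "ax": 0, "ay": 0, "az": 0}, {"fingers": 0.2, "x": 0, "y": 0, "z": 0, "ax": 0, "ay": 0, "az": 0}, {"fingers": 0.2, "x": 0, "y": 0, "z": 0, "ax": 0, "ay": 0, "az": 0}]'

```text
clock: 32.97
tcp_pos: [0.4652, 0.0475, 0.027]
orientation: [-1.97, -2.232, -0.208]
contact_force: [-0.1, -0.6, -0.3]
grip_width: 0.0513
gripper_force: 0.0
```

```bash
python3 - <<'E'
from h import *
dock()
a=np.radians(97.1); D=np.array([[np.cos(a),np.sin(a)],[-np.sin(a),np.cos(a)]])
for n in ['top','scene']:
    im,d,K,T=grab(n); W=world(d,K,T); P=(W[...,:2]-O)@D.T; z=W[...,2]
    h=cv2.cvtColor(im,cv2.COLOR_RGB2HSV)
    m=(abs(P[...,1])<.066)&(P[...,0]>.05)&(P[...,0]<.26)&(h[...,1]<60)&(h[...,2]>110)&(z>.05)&(z<.09)
    for lo,hi in [(.1,.14),(.14,.18),(.18,.21),(.21,.26)]:
        q=m&(P[...,0]>lo)&(P[...,0]<hi); print(n,lo,q.sum(),np.percentile(z[q],[50,90]).round(4) if q.sum() else '', np.percentile(P[q][:,0],[2,98]).round(3) if q.sum() else '')
E
```

```text
t 32.9667 tcp [0.4652 0.0475 0.027 ] F [-0.1 -0.6 -0.3] w 0.0513
tip in dock xy [ 0.1057 -0.0025] z 0.0465 pitch 12.1
top 0.1 74 [0.0675 0.0736] [0.112 0.14 ]
top 0.14 52 [0.0625 0.0703] [0.143 0.18 ]
top 0.18 30 [0.0678 0.0743] [0.182 0.207]
top 0.21 75 [0.0682 0.0733] [0.212 0.236]
scene 0.1 159 [0.0653 0.0715] [0.104 0.138]
scene 0.14 101 [0.062 0.069] [0.141 0.179]
scene 0.18 80 [0.0622 0.069 ] [0.181 0.209]
scene 0.21 120 [0.065  0.0705] [0.212 0.233]
```

The rim is level at about 69 mm, which is the deck (14) plus the wall (55), and the push force has gone to zero: the tote is parked. I back off, rise and untilt, then look at it.

Call:
arm_command --rows '[{"fingers": 0.2, "x": -0.0098, "y": 0, "z": -0.0021, "ax": 0, "ay": 0, "az": 0}, {"fingers": 0.2, "x": -0.0098, "y": 0, "z": -0.0021, "ax": 0, "ay": 0, "az": 0}, {"fingers": 0.2, "x": 0, "y": 0, "z": -0.03, "ax": 0, "ay": 0, "az": 0}, {"fingers": 0.2, "x": 0, "y": 0, "z": -0.035, "ax": 0, "ay": 0, "az": 0}, {"fingers": 0, "x": 0, "y": 0, "z": -0.035, "ax": 0, "ay": 0, "az": 0}, {"fingers": 0, "x": 0, "y": 0, "z": -0.035, "ax": 0, "ay": -6, "az": 0}, {"fingers": 0, "x": 0, "y": 0, "z": -0.035, "ax": 0, "ay": -6.1, "az": 0}, {"fingers": 0, "x": 0, "y": 0, "z": -0.035, "ax": 0, "ay": 0, "az": 0}, {"fingers": 0, "x": 0, "y": 0, "z": 0, "ax": 0, "ay": 0, "az": 0}, {"fingers": 0, "x": 0, "y": 0, "z": 0, "ax": 0, "ay": 0, "az": 0}]'

```text
clock: 33.9
tcp_pos: [0.473, -0.0057, 0.2307]
orientation: [2.077, 2.349, 0.001]
contact_force: [-0.9, -0.4, -0.4]
grip_width: 0.0429
gripper_force: 0.0
```

```bash
python3 - <<'E'
from h import *
dock()
a=np.radians(97.1); D=np.array([[np.cos(a),np.sin(a)],[-np.sin(a),np.cos(a)]])
im,d,K,T=grab('wrist'); W=world(d,K,T); P=(W[...,:2]-O)@D.T; z=W[...,2]
m=(abs(P[...,1])<.067)&(P[...,0]>.05)&(P[...,0]<.245)&(z>.055)&(d>.2)
print('rim dock x',np.percentile(P[m][:,0],[.5,99.5]),'z by x',[round(float(np.median(z[m&(P[...,0]>l)&(P[...,0]<l+.03)&(z>.062)])),4) for l in (.1,.14,.17,.21)])
blobs(W,m,100)
m=(z>.028)&(z<.054)&(abs(P[...,1])<.055)&(P[...,0]>.125)&(P[...,0]<.225)&(im.max(-1)<90); blobs(W,m,80)
go(.54,-.33,.25,97)
E
```

```text
t 33.9 tcp [ 0.473  -0.0057  0.2307] F [-0.9 -0.4 -0.4] w 0.0429
tip in dock xy [ 0.0563 -0.0036] z 0.2507 pitch -0.2
rim dock x [0.11619731 0.1981513 ] z by x [0.0684, 0.0682, 0.0683, nan]
px [251.  64.] n 2704 rect (array([455. ,  94.8]), array([130.4,  84. ]), 7.2) zmed 0.068 max 0.072
px [281.  15.] n 741 rect (array([477. , 130.5]), array([31.9, 22.6]), 6.2) zmed 0.050 max 0.052
px [229.  31.] n 1281 rect (array([430.2, 110.1]), array([45.1, 32.1]), 98.0) zmed 0.050 max 0.052
px [281.  14.] n 209 rect (array([477.1, 130. ]), array([13.6, 13.2]), 68.9) zmed 0.050 max 0.053
px [227.  16.] n 203 rect (array([428.2, 122. ]), array([13.3, 12.8]), 96.1) zmed 0.050 max 0.052
px [228.  45.] n 190 rect (array([431.3,  98.2]), array([13.3, 13.1]), 7.8) zmed 0.050 max 0.052
px [278.  64.] n 1080 rect (array([480.5,  86.8]), array([43.1, 31.3]), 97.1) zmed 0.050 max 0.052
px [279.  52.] n 189 rect (array([479.5,  98.1]), array([13.4, 13.2]), 7.7) zmed 0.050 max 0.052
px [278.  79.] n 173 rect (array([482.3,  74.1]), array([13.4, 13.3]), 141.3) zmed 0.050 max 0.053
t 33.95 tcp [ 0.4718 -0.0063  0.229 ] F [ 1.3  0.2 -0.6] w 0.0429
heading 97.0 tilt 0.003 az -0.0 shift after turn [-0.3297  0.0283 -0.021 ] before [-0.3296  0.0283 -0.021 ] j7 -0.23
  return _methods._mean(a, axis=axis, dtype=dtype,
  ret = ret.dtype.type(ret / rcount)
```

Call:
arm_command --rows '[{"fingers": 0, "x": -0.039, "y": 0.002, "z": -0.004, "ax": 0, "ay": 0, "az": 0}, {"fingers": 0, "x": -0.039, "y": 0.002, "z": -0.004, "ax": 0, "ay": 0, "az": 0}, {"fingers": 0, "x": -0.039, "y": 0.002, "z": -0.004, "ax": 0, "ay": 0, "az": 0}, {"fingers": 0, "x": -0.039, "y": 0.002, "z": -0.004, "ax": 0, "ay": 0, "az": 0}, {"fingers": 0, "x": -0.039, "y": 0.002, "z": -0.004, "ax": 0, "ay": 0, "az": 0}, {"fingers": 0, "x": -0.039, "y": 0.002, "z": -0.004, "ax": 0, "ay": 0, "az": 0}, {"fingers": 0, "x": -0.039, "y": 0.002, "z": -0.004, "ax": 0, "ay": 0, "az": 0}, {"fingers": 0, "x": -0.039, "y": 0.002, "z": -0.004, "ax": 0, "ay": 0, "az": 0}, {"fingers": 0, "x": -0.039, "y": 0.002, "z": -0.004, "ax": 0, "ay": 0, "az": 0}, {"fingers": 0, "x": -0.035, "y": 0, "z": 0, "ax": 0, "ay": 0, "az": 0}]'

```text
clock: 34.78
tcp_pos: [0.5357, -0.3895, 0.2631]
orientation: [-2.082, -2.351, 0.003]
contact_force: [1.2, 0.5, 1.2]
grip_width: 0.0426
gripper_force: 0.0
```

Call:
arm_command --rows '[{"fingers": 0, "x": 0, "y": 0, "z": 0, "ax": 0, "ay": 0, "az": 0}, {"fingers": 0, "x": 0, "y": 0, "z": 0, "ax": 0, "ay": 0, "az": 0}]'

```text
clock: 34.95
tcp_pos: [0.5348, -0.3891, 0.2617]
orientation: [-2.084, -2.346, 0.002]
contact_force: [-0.1, 0.6, -0.2]
grip_width: 0.0431
gripper_force: 0.0
```

```bash
cat >> h.py <<'E'
def hangers(show=None):
    im,d,K,T=grab('wrist'); W=world(d,K,T); z=W[...,2]; h=cv2.cvtColor(im,cv2.COLOR_RGB2HSV)
    print('grips');blobs(W,(z>.108)&(z<.120)&(d>.15),40)
    print('bridges');blobs(W,(z>.06)&(z<.095)&(d>.15)&(h[...,1]<90),100)
    print('bar');blobs(W,(z>.116)&(z<.126)&(d>.15)&(h[...,1]<60),400)
    print('beads');blobs(W,(z>.022)&(z<.032)&(d>.15)&(h[...,1]<60)&(h[...,2]>150),60)
    if show: save(im,show)
E
python3 - <<'E'
from h import *
hangers('w5.png'); st()
E
```

```text
grips
px [329.  78.] n 356 rect (array([ 585.6, -303. ]), array([16. , 15.9]), 4.0) zmed 0.114 max 0.116
px [166. 163.] n 304 rect (array([ 446.4, -396.5]), array([16.2, 16.1]), 178.5) zmed 0.113 max 0.116
px [331. 171.] n 294 rect (array([ 602.4, -386.3]), array([16.2, 16.1]), 164.3) zmed 0.113 max 0.116
px [ 60. 284.] n 248 rect (array([ 338. , -542.7]), array([18.1, 15.5]), 50.4) zmed 0.113 max 0.115
bridges
px [299.  77.] n 565 rect (array([ 562.8, -304.6]), array([32., 16.]), 3.9) zmed 0.075 max 0.085
px [349.  79.] n 341 rect (array([ 612.3, -300.9]), array([23.4, 15.9]), 2.8) zmed 0.073 max 0.080
px [153. 150.] n 342 rect (array([ 426., -396.]), array([36.2, 16.4]), 177.8) zmed 0.074 max 0.093
px [305. 155.] n 500 rect (array([ 580.6, -380.7]), array([32.9, 16.2]), 165.5) zmed 0.075 max 0.084
px [197. 158.] n 504 rect (array([ 468.6, -397.8]), array([33.3, 16.5]), 178.1) zmed 0.075 max 0.084
px [347. 169.] n 265 rect (array([ 621.8, -391.2]), array([38. , 16.3]), 165.7) zmed 0.073 max 0.095
px [203. 344.] n 149 rect (array([ 494.4, -647.2]), array([32.1, 10.6]), 110.4) zmed 0.
[... 187 characters left out ...]
, 26.8]), 97.0) zmed 0.025 max 0.030
px [348.  68.] n 75 rect (array([ 621.2, -288. ]), array([19.8,  5. ]), 2.8) zmed 0.025 max 0.027
px [345.  90.] n 90 rect (array([ 622.7, -311.7]), array([21.4,  5.6]), 6.8) zmed 0.025 max 0.028
px [156. 137.] n 292 rect (array([ 411.3, -388.7]), array([29.5, 17.9]), 171.3) zmed 0.025 max 0.031
px [287. 140.] n 383 rect (array([ 566.1, -376.3]), array([30.1, 25.9]), 44.9) zmed 0.025 max 0.031
px [217. 149.] n 378 rect (array([ 483.7, -397.1]), array([30.3, 26.9]), 130.4) zmed 0.025 max 0.031
px [346. 157.] n 205 rect (array([ 638.3, -386.4]), array([28.4, 13. ]), 170.6) zmed 0.025 max 0.028
t 35.0 tcp [ 0.5355 -0.3865  0.2625] F [ 1.   0.6 -0.4] w 0.0431
```

View pics/w5.png

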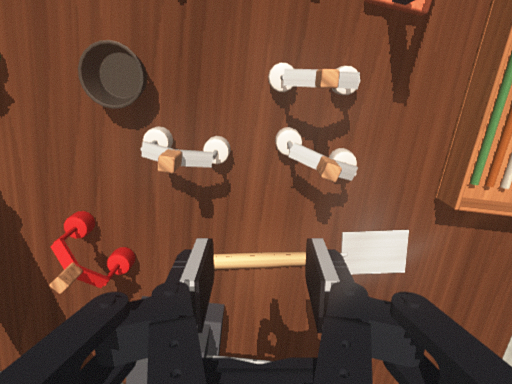

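The wrist view shows three steel hangers with cork grips at (329,78), (331,171) and (166,163), plus the red decoy at lower left. I take the one at (585.6,-303) mm first, then go on to the others. Turn to heading 3.5°.

Call:
arm_command --rows '[{"fingers": 0, "x": 0, "y": 0, "z": 0, "ax": 0, "ay": 0, "az": 7.1}, {"fingers": 0, "x": 0, "y": 0, "z": 0, "ax": 0, "ay": 0, "az": 7.1}, {"fingers": 0, "x": 0, "y": 0, "z": 0, "ax": 0, "ay": 0, "az": 7.1}, {"fingers": 0, "x": 0, "y": 0, "z": 0, "ax": 0, "ay": 0, "az": 7.1}, {"fingers": 0, "x": 0, "y": 0, "z": 0, "ax": 0, "ay": 0, "az": 7.1}, {"fingers": 0, "x": 0, "y": 0, "z": 0, "ax": 0, "ay": 0, "az": 7.1}, {"fingers": 0, "x": 0, "y": 0, "z": 0, "ax": 0, "ay": 0, "az": 7.1}, {"fingers": 0, "x": 0, "y": 0, "z": 0, "ax": 0, "ay": 0, "az": 7.1}, {"fingers": 0, "x": 0, "y": 0, "z": 0, "ax": 0, "ay": 0, "az": 7.1}, {"fingers": 0, "x": 0, "y": 0, "z": 0, "ax": 0, "ay": 0, "az": 7.1}]'

```text
clock: 35.83
tcp_pos: [0.5366, -0.3837, 0.2643]
orientation: [-3.062, -0.703, 0.002]
contact_force: [-1.3, 0.4, -0.3]
grip_width: 0.0427
gripper_force: 0.0
```

Call:
arm_command --rows '[{"fingers": 0, "x": 0, "y": 0, "z": 0, "ax": 0, "ay": 0, "az": 7.1}, {"fingers": 0, "x": 0, "y": 0, "z": 0, "ax": 0, "ay": 0, "az": 7.1}, {"fingers": 0, "x": 0, "y": 0, "z": 0, "ax": 0, "ay": 0, "az": 7.1}, {"fingers": 0, "x": 0, "y": 0, "z": 0, "ax": 0, "ay": 0, "az": 1.2}, {"fingers": 0, "x": 0.025, "y": -0.025, "z": 0.03, "ax": 0, "ay": 0, "az": 0}, {"fingers": 0, "x": 0.02, "y": -0.025, "z": 0.03, "ax": 0, "ay": 0, "az": 0}, {"fingers": 0, "x": 0, "y": -0.025, "z": 0.03, "ax": 0, "ay": 0, "az": 0}, {"fingers": 0, "x": 0, "y": -0.005, "z": 0, "ax": 0, "ay": 0, "az": 0}, {"fingers": 0, "x": 0, "y": 0, "z": 0, "ax": 0, "ay": 0, "az": 0}, {"fingers": 0, "x": 0, "y": 0, "z": 0, "ax": 0, "ay": 0, "az": 0}]'

```text
clock: 36.67
tcp_pos: [0.5737, -0.307, 0.18]
orientation: [3.138, 0.103, 0.0]
contact_force: [-0.4, -0.5, 0.1]
grip_width: 0.0427
gripper_force: 0.0
```

```bash
python3 -c "
from h import *
go(.5856,-.303,.066,3.5)"
```

```text
t 36.6667 tcp [ 0.5737 -0.307   0.18  ] F [-0.4 -0.5  0.1] w 0.0427
heading 3.8 tilt 0.002 az 0.3 shift after turn [ 0.0121 -0.0033  0.114 ] before [ 0.0122 -0.0032  0.114 ] j7 -1.33
```

Call:
arm_command --rows '[{"fingers": 0, "x": 0.0122, "y": -0.0032, "z": 0, "ax": 0, "ay": 0, "az": 0}, {"fingers": 0, "x": 0, "y": 0, "z": 0.03, "ax": 0, "ay": 0, "az": 0}, {"fingers": 0, "x": 0, "y": 0, "z": 0.03, "ax": 0, "ay": 0, "az": 0}, {"fingers": 0, "x": 0, "y": 0, "z": 0.03, "ax": 0, "ay": 0, "az": 0}, {"fingers": 0, "x": 0, "y": 0, "z": 0.024, "ax": 0, "ay": 0, "az": 0}, {"fingers": 0, "x": 0, "y": 0, "z": 0, "ax": 0, "ay": 0, "az": 0}, {"fingers": -1, "x": 0, "y": 0, "z": 0, "ax": 0, "ay": 0, "az": 0}, {"fingers": -1, "x": 0, "y": 0, "z": 0, "ax": 0, "ay": 0, "az": 0}, {"fingers": -1, "x": 0, "y": 0, "z": 0, "ax": 0, "ay": 0, "az": 0}, {"fingers": -1, "x": 0, "y": 0, "z": 0, "ax": 0, "ay": 0, "az": 0}]' --grip_force 50

```text
clock: 37.5
tcp_pos: [0.5876, -0.3041, 0.0682]
orientation: [3.136, 0.098, 0.006]
contact_force: [0.4, -0.1, 3.7]
grip_width: 0.015
gripper_force: 51.5
```

Call:
arm_command --rows '[{"fingers": -1, "x": 0, "y": 0, "z": 0, "ax": 0, "ay": 0, "az": 0}, {"fingers": -1, "x": 0, "y": 0, "z": 0, "ax": 0, "ay": 0, "az": 0}, {"fingers": -1, "x": 0, "y": 0, "z": -0.02, "ax": 0, "ay": 0, "az": 0}, {"fingers": -1, "x": 0, "y": 0, "z": -0.03, "ax": 0, "ay": 0, "az": 0}, {"fingers": -1, "x": 0, "y": 0, "z": -0.035, "ax": 0, "ay": 0, "az": 0}, {"fingers": -1, "x": 0, "y": 0, "z": -0.035, "ax": 0, "ay": 0, "az": 0}, {"fingers": -1, "x": 0, "y": 0, "z": -0.035, "ax": 0, "ay": 0, "az": 0}, {"fingers": -1, "x": 0, "y": 0, "z": -0.03, "ax": 0, "ay": 0, "az": 0}, {"fingers": -1, "x": 0, "y": 0, "z": 0, "ax": 0, "ay": 0, "az": 0}, {"fingers": -1, "x": 0, "y": 0, "z": 0, "ax": 0, "ay": 0, "az": 0}]'

```text
clock: 38.33
tcp_pos: [0.5867, -0.3034, 0.2535]
orientation: [3.136, 0.098, 0.007]
contact_force: [-0.3, -0.5, -1.9]
grip_width: 0.0152
gripper_force: 51.0
```

```bash
cat >> h.py <<'E'
def bar():
    im,d,K,T=grab('wrist'); W=world(d,K,T); z=W[...,2]; h=cv2.cvtColor(im,cv2.COLOR_RGB2HSV)
    m=(z>.114)&(z<.135)&(d>.12)&(W[...,0]>.63)&(W[...,0]<.73)&(abs(W[...,1]+.06)<.17); blobs(W,m,150)
    return im,d,W
E
python3 -c "
from h import *
bar(); go(.66,-.06,.25,-5.5)"
```

```text
px [84. 62.] n 2581 rect (array([ 669.8, -151.4]), array([131.8,  16. ]), 84.6) zmed 0.120 max 0.130
t 38.3833 tcp [ 0.5855 -0.3031  0.2512] F [ 0.   0.  -2.4] w 0.0147
heading 3.6 tilt 0.003 az 9.1 shift after turn [ 0.0509 -0.2491  0.0012] before [ 0.0896 -0.238   0.0012] j7 -1.31
```

Call:
arm_command --rows '[{"fingers": -1, "x": 0, "y": -0.03, "z": 0, "ax": 0, "ay": 0, "az": 0}, {"fingers": -1, "x": 0, "y": -0.03, "z": 0, "ax": 0, "ay": 0, "az": 4.5}, {"fingers": -1, "x": 0, "y": -0.03, "z": 0, "ax": 0, "ay": 0, "az": 4.5}, {"fingers": -1, "x": 0, "y": -0.03, "z": 0, "ax": 0, "ay": 0, "az": 0}, {"fingers": -1, "x": 0, "y": -0.03, "z": 0, "ax": 0, "ay": 0, "az": 0}, {"fingers": -1, "x": 0, "y": -0.03, "z": 0, "ax": 0, "ay": 0, "az": 0}, {"fingers": -1, "x": 0, "y": -0.03, "z": 0, "ax": 0, "ay": 0, "az": 0}, {"fingers": -1, "x": 0, "y": -0.03, "z": 0, "ax": 0, "ay": 0, "az": 0}, {"fingers": -1, "x": 0, "y": 0, "z": 0, "ax": 0, "ay": 0, "az": 0}, {"fingers": -1, "x": 0, "y": 0, "z": 0, "ax": 0, "ay": 0, "az": 0}]'

```text
clock: 39.22
tcp_pos: [0.5955, -0.0612, 0.2486]
orientation: [3.138, -0.141, -0.004]
contact_force: [-1.4, -0.9, -1.6]
grip_width: 0.0151
gripper_force: 50.9
```

```bash
python3 - <<'E'
from h import *
im,d,W=bar(); save(im,'w6.png')
go(.66,-.06,.25,-5.5)
E
```

```text
px [248.  73.] n 6352 rect (array([678.4, -60.1]), array([315.,  16.]), 84.6) zmed 0.120 max 0.130
t 39.2667 tcp [ 0.5955 -0.0636  0.2486] F [ 0.5 -1.8 -0.6] w 0.0153
heading -5.3 tilt 0.003 az 0.2 shift after turn [ 0.0639 -0.0097 -0.0014] before [ 0.0639 -0.0095 -0.0014] j7 -1.85
```

View pics/w6.png

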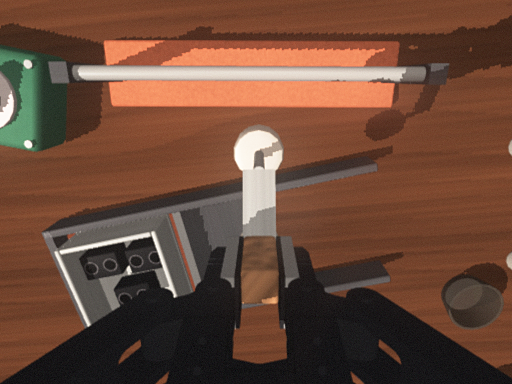

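The picture shows the bar across (75–430, 72) and the hanger held with its bridge pointing at the bar. bar_mid is at about (678.4,-60.1) mm, running at 84.6°.

Call:
arm_command --rows '[{"fingers": -1, "x": 0.02, "y": -0.0225, "z": 0, "ax": 0, "ay": 0, "az": 0}, {"fingers": -1, "x": 0.02, "y": -0.0225, "z": 0, "ax": 0, "ay": 0, "az": 0}, {"fingers": -1, "x": 0.02, "y": -0.0225, "z": 0, "ax": 0, "ay": 0, "az": 0}, {"fingers": -1, "x": 0.02, "y": -0.0225, "z": 0, "ax": 0, "ay": 0, "az": 0}, {"fingers": -1, "x": 0.002, "y": -0.001, "z": 0, "ax": 0, "ay": 0, "az": 0}, {"fingers": -1, "x": 0, "y": 0, "z": 0, "ax": 0, "ay": 0, "az": 0}, {"fingers": -1, "x": 0, "y": 0, "z": 0, "ax": 0, "ay": 0, "az": 0}, {"fingers": -1, "x": 0, "y": 0, "z": 0, "ax": 0, "ay": 0, "az": 0}]'

```text
clock: 39.93
tcp_pos: [0.686, 0.0163, 0.2495]
orientation: [3.134, -0.152, -0.002]
contact_force: [0.1, -0.9, -0.9]
grip_width: 0.0153
gripper_force: 50.9
```

```bash
python3 -c "
from h import *
go(.6859,.0195,.111,-5.4)"
```

```text
t 39.9333 tcp [0.686  0.0163 0.2495] F [ 0.1 -0.9 -0.9] w 0.0153
heading -5.6 tilt 0.004 az -0.2 shift after turn [-0.0004 -0.0031  0.1385] before [-0.0004 -0.0031  0.1385] j7 -2.00
```

Call:
arm_command --rows '[{"fingers": -1, "x": 0, "y": -0.003, "z": 0.02, "ax": 0, "ay": 0, "az": 0}, {"fingers": -1, "x": 0, "y": 0, "z": 0.02, "ax": 0, "ay": 0, "az": 0}, {"fingers": -1, "x": 0, "y": 0, "z": 0.02, "ax": 0, "ay": 0, "az": 0}, {"fingers": -1, "x": 0, "y": 0, "z": 0.02, "ax": 0, "ay": 0, "az": 0}, {"fingers": -1, "x": 0, "y": 0, "z": 0.02, "ax": 0, "ay": 0, "az": 0}, {"fingers": -1, "x": 0, "y": 0, "z": 0.02, "ax": 0, "ay": 0, "az": 0}, {"fingers": -1, "x": 0, "y": 0, "z": 0.01, "ax": 0, "ay": 0, "az": 0}, {"fingers": -1, "x": 0, "y": 0, "z": 0.008, "ax": 0, "ay": 0, "az": 0}, {"fingers": -1, "x": 0, "y": 0, "z": 0, "ax": 0, "ay": 0, "az": 0}, {"fingers": -1, "x": 0, "y": 0, "z": 0, "ax": 0, "ay": 0, "az": 0}]'

```text
clock: 40.77
tcp_pos: [0.6874, 0.0213, 0.113]
orientation: [3.136, -0.149, 0.002]
contact_force: [0.2, 0.5, -0.8]
grip_width: 0.0148
gripper_force: 50.8
```

Call:
arm_command --rows '[{"fingers": -0.3, "x": 0, "y": 0, "z": 0, "ax": 0, "ay": 0, "az": 0}, {"fingers": -0.3, "x": 0, "y": 0, "z": 0, "ax": 0, "ay": 0, "az": 0}, {"fingers": -0.3, "x": 0, "y": 0, "z": 0, "ax": 0, "ay": 0, "az": 0}, {"fingers": -0.3, "x": 0, "y": 0, "z": 0, "ax": 0, "ay": 0, "az": 0}, {"fingers": -0.3, "x": 0, "y": 0, "z": -0.015, "ax": 0, "ay": 0, "az": 0}, {"fingers": -0.3, "x": 0, "y": 0, "z": -0.03, "ax": 0, "ay": 0, "az": 0}, {"fingers": -0.3, "x": 0, "y": 0, "z": -0.035, "ax": 0, "ay": 0, "az": 0}, {"fingers": -0.3, "x": 0, "y": 0, "z": -0.035, "ax": 0, "ay": 0, "az": 0}, {"fingers": 0, "x": -0.03, "y": 0, "z": -0.02, "ax": 0, "ay": 0, "az": 0}, {"fingers": 0, "x": -0.03, "y": 0, "z": 0, "ax": 0, "ay": 0, "az": 0}]'

```text
clock: 41.6
tcp_pos: [0.6304, 0.0289, 0.254]
orientation: [-3.137, 0.149, -0.017]
contact_force: [0.5, 0.1, 0.1]
grip_width: 0.0425
gripper_force: 0.0
```

Call:
arm_command --rows '[{"fingers": 0, "x": -0.03, "y": 0, "z": 0, "ax": 0, "ay": 0, "az": 0}, {"fingers": 0, "x": 0, "y": 0, "z": 0, "ax": 0, "ay": 0, "az": 0}, {"fingers": 0, "x": 0, "y": 0, "z": 0, "ax": 0, "ay": 0, "az": 0}]'

```text
clock: 41.85
tcp_pos: [0.5966, 0.0307, 0.2489]
orientation: [3.135, -0.146, 0.003]
contact_force: [0.3, -0.4, -0.4]
grip_width: 0.0424
gripper_force: 0.0
```

```bash
cat >> h.py <<'E'
def hung(save_as=None):
    im,d,K,T=grab('wrist'); W=world(d,K,T); z=W[...,2]; h=cv2.cvtColor(im,cv2.COLOR_RGB2HSV); near=(abs(W[...,0]-.68)<.09)&(abs(W[...,1]+.06)<.15)&(d>.15)
    print('grip tops');blobs(W,near&(z>.146)&(z<.165),40); print('bridge');blobs(W,near&(z>.10)&(z<.132)&(abs((W[...,0]-.6784)-.094*(W[...,1]+.0601))>.012),40)
    if save_as: save(im,save_as)
E
python3 -c "
from h import *
hung('w7.png'); go(.6024,-.3863,.12,-14.7)"
```

```text
grip tops
px [260.  62.] n 535 rect (array([685.4,  21.8]), array([15.8, 15.5]), 84.7) zmed 0.155 max 0.157
bridge
px [260.  31.] n 667 rect (array([711.5,  19.6]), array([26.6, 15.3]), 174.7) zmed 0.116 max 0.123
px [260.  95.] n 576 rect (array([660.7,  23.9]), array([25.9, 15.6]), 174.7) zmed 0.115 max 0.122
t 41.9 tcp [0.5978 0.0304 0.2486] F [ 0.3 -0.5  0.9] w 0.0427
heading -5.4 tilt 0.003 az 9.3 shift after turn [0.1102 0.4019 0.1286] before [0.0438 0.4144 0.1286] j7 -2.02
```

View pics/w7.png

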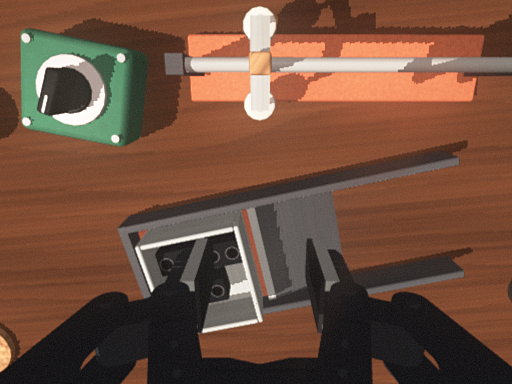

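The picture shows the hanger hanging level across the bar at (260,64), with its grip top at z 0.155 as expected, and the tote still parked. Next is the hanger at (602,-386).

Call:
arm_command --rows '[{"fingers": 0, "x": 0, "y": 0.038, "z": 0, "ax": 0, "ay": 0, "az": 0}, {"fingers": 0, "x": 0, "y": 0.038, "z": 0, "ax": 0, "ay": 0, "az": 0}, {"fingers": 0, "x": 0, "y": 0.038, "z": 0, "ax": 0, "ay": 0, "az": 0}, {"fingers": 0, "x": 0, "y": 0.038, "z": 0, "ax": 0, "ay": 0, "az": 0}, {"fingers": 0, "x": 0, "y": 0.038, "z": 0, "ax": 0, "ay": 0, "az": 0}, {"fingers": 0, "x": 0, "y": 0.038, "z": 0, "ax": 0, "ay": 0, "az": 0}, {"fingers": 0, "x": 0, "y": 0.038, "z": 0, "ax": 0, "ay": 0, "az": 0}, {"fingers": 0, "x": 0, "y": 0.038, "z": 0, "ax": 0, "ay": 0, "az": 0}, {"fingers": 0, "x": 0, "y": 0.038, "z": 0, "ax": 0, "ay": 0, "az": 0}, {"fingers": 0, "x": 0, "y": 0.038, "z": 0, "ax": 0, "ay": 0, "az": 0}]'

```text
clock: 42.73
tcp_pos: [0.5622, -0.3507, 0.2481]
orientation: [3.136, -0.149, 0.002]
contact_force: [0.6, 0.7, -0.7]
grip_width: 0.0425
gripper_force: 0.0
```

Call:
arm_command --rows '[{"fingers": 0, "x": -0.01, "y": 0.02, "z": 0, "ax": 0, "ay": 0, "az": 4.6}, {"fingers": 0, "x": -0.01, "y": 0, "z": 0, "ax": 0, "ay": 0, "az": 4.7}, {"fingers": 0, "x": 0, "y": 0, "z": 0, "ax": 0, "ay": 0, "az": 0}, {"fingers": 0, "x": 0, "y": 0, "z": 0, "ax": 0, "ay": 0, "az": 0}, {"fingers": 0, "x": 0, "y": 0, "z": 0, "ax": 0, "ay": 0, "az": 0}]'

```text
clock: 43.15
tcp_pos: [0.5415, -0.364, 0.2481]
orientation: [3.116, -0.395, 0.002]
contact_force: [-0.6, -0.0, -0.2]
grip_width: 0.0427
gripper_force: 0.0
```

```bash
python3 -c "
from h import *
hangers(); go(.6024,-.3863,.066,-14.7)"
```

```text
grips
px [50. 75.] n 176 rect (array([ 663.5, -216.6]), array([16. ,  3.3]), 168.0) zmed 0.114 max 0.120
px [10. 75.] n 65 rect (array([ 670.4, -187.4]), array([19.1,  4.1]), 86.1) zmed 0.119 max 0.120
px [12. 87.] n 122 rect (array([ 663.3, -184.3]), array([25.1,  5.3]), 84.6) zmed 0.119 max 0.120
px [268.  95.] n 353 rect (array([ 602.7, -387.4]), array([15.4, 14.8]), 75.6) zmed 0.114 max 0.116
px [474. 309.] n 261 rect (array([ 339. , -543.3]), array([16.3, 15.7]), 47.6) zmed 0.113 max 0.116
bridges
px [267.  68.] n 581 rect (array([ 624.9, -393. ]), array([30.4, 15. ]), 165.5) zmed 0.075 max 0.094
px [267. 118.] n 445 rect (array([ 579. , -381.3]), array([28.4, 15.4]), 165.5) zmed 0.074 max 0.082
px [308. 216.] n 502 rect (array([ 468.4, -398.6]), array([35.2, 16.1]), 177.6) zmed 0.075 max 0.084
bar
beads
px [265.  52.] n 338 rect (array([ 639.3, -395.9]), array([29.1, 25.4]), 78.7) zmed 0.025 max 0.028
px [264. 128.] n 246 rect (array([ 566. , -377.5]), array([28.8, 26.7]), 72.4) zmed 0.025 max 0.028
px [300. 189.] n 417 rect (array([ 483.6, -398.8]), array([29.3, 28.8]), 13.1) zmed 0.025 max 0.029
px [302. 244.] n 103 rect (array([ 413.1, -385.7]), array([24.6,  8.6]), 168.8) zmed 0.025 max 0.027
t 43.2 tcp [ 0.5415 -0.3638  0.2481] F [ 0.6 -0.6 -0. ] w 0.0429
heading -14.5 tilt 0.002 az 0.2 shift after turn [0.0646 0.0063 0.1821] before [0.0646 0.0066 0.1821] j7 -1.48
```

Call:
arm_command --rows '[{"fingers": 0, "x": 0.0325, "y": 0.0035, "z": 0.01, "ax": 0, "ay": 0, "az": 0}, {"fingers": 0, "x": 0.0325, "y": 0.0035, "z": 0.03, "ax": 0, "ay": 0, "az": 0}, {"fingers": 0, "x": 0, "y": 0, "z": 0.03, "ax": 0, "ay": 0, "az": 0}, {"fingers": 0, "x": 0, "y": 0, "z": 0, "ax": 0, "ay": 0, "az": 0}, {"fingers": 0, "x": 0, "y": 0, "z": 0, "ax": 0, "ay": 0, "az": 0}, {"fingers": 0, "x": 0, "y": 0, "z": 0, "ax": 0, "ay": 0, "az": 0}]'

```text
clock: 43.7
tcp_pos: [0.5999, -0.3874, 0.1814]
orientation: [3.114, -0.4, 0.003]
contact_force: [0.4, -0.3, 0.4]
grip_width: 0.0429
gripper_force: 0.0
```

```bash
python3 -c "
from h import *
go(.6026,-.387,.067,-14.7)"
```

```text
t 43.7 tcp [ 0.5999 -0.3874  0.1814] F [ 0.4 -0.3  0.4] w 0.0429
heading -14.6 tilt 0.003 az 0.1 shift after turn [ 0.0025 -0.001   0.1144] before [ 0.0025 -0.001   0.1144] j7 -1.52
```

Call:
arm_command --rows '[{"fingers": 0, "x": 0.0025, "y": -0.001, "z": 0.025, "ax": 0, "ay": 0, "az": 0}, {"fingers": 0, "x": 0, "y": 0, "z": 0.03, "ax": 0, "ay": 0, "az": 0}, {"fingers": 0, "x": 0, "y": 0, "z": 0.03, "ax": 0, "ay": 0, "az": 0}, {"fingers": 0, "x": 0, "y": 0, "z": 0.029, "ax": 0, "ay": 0, "az": 0}, {"fingers": 0, "x": 0, "y": 0, "z": 0, "ax": 0, "ay": 0, "az": 0}, {"fingers": 0, "x": 0, "y": 0, "z": 0, "ax": 0, "ay": 0, "az": 0}, {"fingers": -1, "x": 0, "y": 0, "z": 0, "ax": 0, "ay": 0, "az": 0}, {"fingers": -1, "x": 0, "y": 0, "z": 0, "ax": 0, "ay": 0, "az": 0}, {"fingers": -1, "x": 0, "y": 0, "z": 0, "ax": 0, "ay": 0, "az": 0}, {"fingers": -1, "x": 0, "y": 0, "z": 0, "ax": 0, "ay": 0, "az": 0}]'

```text
clock: 44.53
tcp_pos: [0.6041, -0.3883, 0.0694]
orientation: [3.112, -0.402, 0.009]
contact_force: [-0.3, 0.4, 7.6]
grip_width: 0.0154
gripper_force: 50.1
```

Call:
arm_command --rows '[{"fingers": -1, "x": 0, "y": 0, "z": 0, "ax": 0, "ay": 0, "az": 0}, {"fingers": -1, "x": 0, "y": 0, "z": 0, "ax": 0, "ay": 0, "az": 0}, {"fingers": -1, "x": 0, "y": 0, "z": -0.02, "ax": 0, "ay": 0, "az": 0}, {"fingers": -1, "x": 0, "y": 0, "z": -0.03, "ax": 0, "ay": 0, "az": 0}, {"fingers": -1, "x": 0, "y": 0, "z": -0.035, "ax": 0, "ay": 0, "az": 0}, {"fingers": -1, "x": 0, "y": 0, "z": -0.035, "ax": 0, "ay": 0, "az": 0}, {"fingers": -1, "x": 0, "y": 0, "z": -0.035, "ax": 0, "ay": 0, "az": -4.6}, {"fingers": -1, "x": 0, "y": 0, "z": -0.03, "ax": 0, "ay": 0, "az": -4.6}, {"fingers": -1, "x": 0, "y": 0, "z": 0, "ax": 0, "ay": 0, "az": 0}, {"fingers": -1, "x": 0, "y": 0, "z": 0, "ax": 0, "ay": 0, "az": 0}]'

```text
clock: 45.37
tcp_pos: [0.6031, -0.3878, 0.2544]
orientation: [3.133, -0.152, 0.009]
contact_force: [0.8, 1.3, -1.6]
grip_width: 0.015
gripper_force: 49.0
```

Call:
arm_command --rows '[{"fingers": -1, "x": 0.0045, "y": -0.033, "z": 0, "ax": 0, "ay": 0, "az": 0}, {"fingers": -1, "x": 0.0045, "y": -0.033, "z": 0, "ax": 0, "ay": 0, "az": 0}, {"fingers": -1, "x": 0.0045, "y": -0.033, "z": 0, "ax": 0, "ay": 0, "az": 0}, {"fingers": -1, "x": 0.0045, "y": -0.033, "z": 0, "ax": 0, "ay": 0, "az": 0}, {"fingers": -1, "x": 0.0045, "y": -0.033, "z": 0, "ax": 0, "ay": 0, "az": 0}, {"fingers": -1, "x": 0.0045, "y": -0.033, "z": 0, "ax": 0, "ay": 0, "az": 0}, {"fingers": -1, "x": 0.0045, "y": -0.033, "z": 0, "ax": 0, "ay": 0, "az": 0}, {"fingers": -1, "x": 0.0045, "y": -0.033, "z": 0, "ax": 0, "ay": 0, "az": 0}, {"fingers": -1, "x": 0.0045, "y": -0.033, "z": 0, "ax": 0, "ay": 0, "az": 0}, {"fingers": -1, "x": 0.0045, "y": -0.033, "z": 0, "ax": 0, "ay": 0, "az": 0}]'

```text
clock: 46.2
tcp_pos: [0.6774, -0.0618, 0.2486]
orientation: [3.136, -0.152, -0.004]
contact_force: [0.3, 0.3, -1.3]
grip_width: 0.0152
gripper_force: 49.1
```

Call:
arm_command --rows '[{"fingers": -1, "x": 0, "y": 0, "z": 0, "ax": 0, "ay": 0, "az": 0}, {"fingers": -1, "x": 0, "y": 0, "z": 0, "ax": 0, "ay": 0, "az": 0}, {"fingers": -1, "x": 0, "y": 0, "z": 0, "ax": 0, "ay": 0, "az": 0}]'

```text
clock: 46.45
tcp_pos: [0.6775, -0.0636, 0.2489]
orientation: [3.135, -0.151, -0.003]
contact_force: [0.8, -1.1, -1.5]
grip_width: 0.0152
gripper_force: 49.2
```

```bash
python3 -c "
from h import *
go(.6784,-.0601,.112,-5.4)"
```

```text
t 46.45 tcp [ 0.6775 -0.0636  0.2489] F [ 0.8 -1.1 -1.5] w 0.0152
heading -5.5 tilt 0.003 az -0.1 shift after turn [ 0.0005 -0.0036  0.1369] before [ 0.0005 -0.0036  0.1369] j7 -1.86
```

Call:
arm_command --rows '[{"fingers": -1, "x": 0.0005, "y": -0.0036, "z": 0.02, "ax": 0, "ay": 0, "az": 0}, {"fingers": -1, "x": 0, "y": 0, "z": 0.02, "ax": 0, "ay": 0, "az": 0}, {"fingers": -1, "x": 0, "y": 0, "z": 0.02, "ax": 0, "ay": 0, "az": 0}, {"fingers": -1, "x": 0, "y": 0, "z": 0.02, "ax": 0, "ay": 0, "az": 0}, {"fingers": -1, "x": 0, "y": 0, "z": 0.02, "ax": 0, "ay": 0, "az": 0}, {"fingers": -1, "x": 0, "y": 0, "z": 0.02, "ax": 0, "ay": 0, "az": 0}, {"fingers": -1, "x": 0, "y": 0, "z": 0.01, "ax": 0, "ay": 0, "az": 0}, {"fingers": -1, "x": 0, "y": 0, "z": 0.007, "ax": 0, "ay": 0, "az": 0}, {"fingers": -1, "x": 0, "y": 0, "z": 0, "ax": 0, "ay": 0, "az": 0}, {"fingers": -1, "x": 0, "y": 0, "z": 0, "ax": 0, "ay": 0, "az": 0}]'

```text
clock: 47.28
tcp_pos: [0.6795, -0.0606, 0.1136]
orientation: [3.136, -0.153, 0.001]
contact_force: [-0.3, 0.6, -0.9]
grip_width: 0.0154
gripper_force: 49.2
```

Call:
arm_command --rows '[{"fingers": -0.3, "x": 0, "y": 0, "z": 0, "ax": 0, "ay": 0, "az": 0}, {"fingers": -0.3, "x": 0, "y": 0, "z": 0, "ax": 0, "ay": 0, "az": 0}, {"fingers": -0.3, "x": 0, "y": 0, "z": 0, "ax": 0, "ay": 0, "az": 0}, {"fingers": -0.3, "x": 0, "y": 0, "z": 0, "ax": 0, "ay": 0, "az": 0}, {"fingers": -0.3, "x": 0, "y": 0, "z": -0.015, "ax": 0, "ay": 0, "az": 0}, {"fingers": -0.3, "x": 0, "y": 0, "z": -0.03, "ax": 0, "ay": 0, "az": 0}, {"fingers": -0.3, "x": 0, "y": 0, "z": -0.035, "ax": 0, "ay": 0, "az": 0}, {"fingers": -0.3, "x": 0, "y": 0, "z": -0.035, "ax": 0, "ay": 0, "az": 0}, {"fingers": 0, "x": -0.03, "y": 0, "z": -0.02, "ax": 0, "ay": 0, "az": 0}, {"fingers": 0, "x": -0.03, "y": 0, "z": 0, "ax": 0, "ay": 0, "az": 0}]'

```text
clock: 48.12
tcp_pos: [0.6227, -0.0528, 0.2549]
orientation: [3.137, -0.151, 0.017]
contact_force: [0.1, 0.0, -0.3]
grip_width: 0.0427
gripper_force: 0.0
```

Call:
arm_command --rows '[{"fingers": 0, "x": -0.03, "y": 0, "z": 0, "ax": 0, "ay": 0, "az": 0}, {"fingers": 0, "x": 0, "y": 0, "z": 0, "ax": 0, "ay": 0, "az": 0}, {"fingers": 0, "x": 0, "y": 0, "z": 0, "ax": 0, "ay": 0, "az": 0}]'

```text
clock: 48.37
tcp_pos: [0.5887, -0.0509, 0.2498]
orientation: [3.135, -0.15, 0.003]
contact_force: [-0.3, 0.1, -0.3]
grip_width: 0.0427
gripper_force: 0.0
```

```bash
python3 -c "
from h import *
hung(); go(.42,-.39,.25,-2)"
```

```text
grip tops
px [146.  63.] n 588 rect (array([685.3,  21.5]), array([16.5, 15.6]), 85.3) zmed 0.155 max 0.157
px [260.  63.] n 515 rect (array([677.2, -60.1]), array([15.9, 14.9]), 84.5) zmed 0.155 max 0.157
bridge
px [158.  31.] n 725 rect (array([711.3,  19.2]), array([27. , 16.4]), 175.4) zmed 0.116 max 0.123
px [260.  31.] n 676 rect (array([703.7, -62.4]), array([26.4, 15.3]), 174.6) zmed 0.116 max 0.123
px [260.  94.] n 593 rect (array([653.2, -58. ]), array([26.7, 15.7]), 174.5) zmed 0.115 max 0.123
px [163.  95.] n 621 rect (array([660.7,  24. ]), array([25.8, 16.6]), 174.5) zmed 0.115 max 0.122
t 48.4167 tcp [ 0.5899 -0.0511  0.2496] F [ 0.8  0.8 -0.3] w 0.0425
heading -5.5 tilt 0.003 az -3.5 shift after turn [-0.158   0.3446 -0.0004] before [-0.1366  0.3536 -0.0004] j7 -1.87
```

Two are hung. Now the last hanger.

Call:
arm_command --rows '[{"fingers": 0, "x": -0.0137, "y": 0.0354, "z": 0, "ax": 0, "ay": 0, "az": 0}, {"fingers": 0, "x": -0.0137, "y": 0.0354, "z": 0, "ax": 0, "ay": 0, "az": 0}, {"fingers": 0, "x": -0.0137, "y": 0.0354, "z": 0, "ax": 0, "ay": 0, "az": 0}, {"fingers": 0, "x": -0.0137, "y": 0.0354, "z": 0, "ax": 0, "ay": 0, "az": 0}, {"fingers": 0, "x": -0.0137, "y": 0.0354, "z": 0, "ax": 0, "ay": 0, "az": 0}, {"fingers": 0, "x": -0.0137, "y": 0.0354, "z": 0, "ax": 0, "ay": 0, "az": 0}, {"fingers": 0, "x": -0.0137, "y": 0.0354, "z": 0, "ax": 0, "ay": 0, "az": 0}, {"fingers": 0, "x": -0.0137, "y": 0.0354, "z": 0, "ax": 0, "ay": 0, "az": 0}, {"fingers": 0, "x": -0.0137, "y": 0.0354, "z": 0, "ax": 0, "ay": 0, "az": 0}, {"fingers": 0, "x": -0.0137, "y": 0.0354, "z": 0, "ax": 0, "ay": 0, "az": -3.5}]'

```text
clock: 49.25
tcp_pos: [0.4194, -0.3926, 0.2493]
orientation: [3.139, -0.055, 0.002]
contact_force: [0.5, -0.2, -0.4]
grip_width: 0.0427
gripper_force: 0.0
```

Call:
arm_command --rows '[{"fingers": 0, "x": 0, "y": 0, "z": 0, "ax": 0, "ay": 0, "az": 0}, {"fingers": 0, "x": 0, "y": 0, "z": 0, "ax": 0, "ay": 0, "az": 0}, {"fingers": 0, "x": 0, "y": 0, "z": 0, "ax": 0, "ay": 0, "az": 0}]'

```text
clock: 49.5
tcp_pos: [0.4204, -0.3901, 0.2488]
orientation: [3.14, -0.055, 0.002]
contact_force: [0.8, 1.0, -0.1]
grip_width: 0.0428
gripper_force: 0.0
```

```bash
python3 -c "
from h import *
hangers(); go(.4464,-.397,.17,-2)"
```

```text
grips
px [267. 140.] n 333 rect (array([ 446.5, -397.5]), array([16. , 15.1]), 177.9) zmed 0.114 max 0.116
px [418. 244.] n 284 rect (array([ 338.8, -543. ]), array([16.5, 16.2]), 45.8) zmed 0.113 max 0.116
bridges
px [507.  91.] n 254 rect (array([ 479.9, -635. ]), array([29.3,  3.5]), 178.7) zmed 0.066 max 0.075
px [266. 111.] n 565 rect (array([ 469.2, -398.4]), array([32.1, 15.6]), 178.0) zmed 0.075 max 0.088
px [502. 156.] n 623 rect (array([ 417.8, -637. ]), array([33.9, 14.5]), 155.8) zmed 0.075 max 0.091
px [266. 159.] n 318 rect (array([ 420. , -396.6]), array([24.7, 15.6]), 177.9) zmed 0.073 max 0.080
bar
beads
px [265.  90.] n 385 rect (array([ 484.4, -398.4]), array([29.3, 25.5]), 93.7) zmed 0.025 max 0.031
px [255. 158.] n 88 rect (array([ 410.4, -384.2]), array([23. ,  5.9]), 177.9) zmed 0.025 max 0.027
t 49.55 tcp [ 0.4208 -0.3892  0.2488] F [-0.3  0.7 -0.6] w 0.0425
heading -1.9 tilt 0.002 az 0.1 shift after turn [0.0258 0.0069 0.0788] before [0.0258 0.0069 0.0788] j7 -1.08
```

Call:
arm_command --rows '[{"fingers": 0, "x": 0.026, "y": 0.0072, "z": 0.02, "ax": 0, "ay": 0, "az": 0}, {"fingers": 0, "x": 0, "y": 0, "z": 0.035, "ax": 0, "ay": 0, "az": 0}, {"fingers": 0, "x": 0, "y": 0, "z": 0.035, "ax": 0, "ay": 0, "az": 0}, {"fingers": 0, "x": 0, "y": 0, "z": 0.035, "ax": 0, "ay": 0, "az": 0}, {"fingers": 0, "x": 0, "y": 0, "z": 0.03, "ax": 0, "ay": 0, "az": 0}, {"fingers": 0, "x": 0, "y": 0, "z": 0.027, "ax": 0, "ay": 0, "az": 0}, {"fingers": 0, "x": 0, "y": 0, "z": 0, "ax": 0, "ay": 0, "az": 0}, {"fingers": 0, "x": 0, "y": 0, "z": 0, "ax": 0, "ay": 0, "az": 0}]'

```text
clock: 50.22
tcp_pos: [0.4457, -0.3967, 0.0661]
orientation: [-3.141, 0.051, 0.002]
contact_force: [0.6, -0.2, 1.7]
grip_width: 0.0428
gripper_force: 0.0
```

Call:
arm_command --rows '[{"fingers": -1, "x": 0, "y": 0, "z": 0, "ax": 0, "ay": 0, "az": 0}, {"fingers": -1, "x": 0, "y": 0, "z": 0, "ax": 0, "ay": 0, "az": 0}, {"fingers": -1, "x": 0, "y": 0, "z": 0, "ax": 0, "ay": 0, "az": 0}, {"fingers": -1, "x": 0, "y": 0, "z": 0, "ax": 0, "ay": 0, "az": 0}, {"fingers": -1, "x": 0, "y": 0, "z": 0, "ax": 0, "ay": 0, "az": 0}, {"fingers": -1, "x": 0, "y": 0, "z": 0, "ax": 0, "ay": 0, "az": 0}]'

```text
clock: 50.72
tcp_pos: [0.4469, -0.3991, 0.0691]
orientation: [3.137, -0.054, 0.006]
contact_force: [0.7, 1.6, 8.4]
grip_width: 0.0149
gripper_force: 50.2
```

Call:
arm_command --rows '[{"fingers": -1, "x": 0, "y": 0, "z": -0.02, "ax": 0, "ay": 0, "az": 0}, {"fingers": -1, "x": 0, "y": 0, "z": -0.03, "ax": 0, "ay": 0, "az": 0}, {"fingers": -1, "x": 0, "y": 0, "z": -0.035, "ax": 0, "ay": 0, "az": 0}, {"fingers": -1, "x": 0, "y": 0, "z": -0.035, "ax": 0, "ay": 0, "az": 0}, {"fingers": -1, "x": 0, "y": 0, "z": -0.035, "ax": 0, "ay": 0, "az": 0}, {"fingers": -1, "x": 0, "y": 0, "z": -0.03, "ax": 0, "ay": 0, "az": 3.5}, {"fingers": -1, "x": 0, "y": 0, "z": 0, "ax": 0, "ay": 0, "az": 0}]'

```text
clock: 51.3
tcp_pos: [0.448, -0.4004, 0.2597]
orientation: [3.128, -0.156, 0.016]
contact_force: [0.9, -1.2, -0.2]
grip_width: 0.0151
gripper_force: 49.1
```

Call:
arm_command --rows '[{"fingers": -1, "x": 0.02, "y": -0.0277, "z": 0, "ax": 0, "ay": 0, "az": 0}, {"fingers": -1, "x": 0.02, "y": -0.0277, "z": 0, "ax": 0, "ay": 0, "az": 0}, {"fingers": -1, "x": 0.02, "y": -0.0277, "z": 0, "ax": 0, "ay": 0, "az": 0}, {"fingers": -1, "x": 0.02, "y": -0.0277, "z": 0, "ax": 0, "ay": 0, "az": 0}, {"fingers": -1, "x": 0.02, "y": -0.0277, "z": 0, "ax": 0, "ay": 0, "az": 0}, {"fingers": -1, "x": 0.02, "y": -0.0277, "z": 0, "ax": 0, "ay": 0, "az": 0}, {"fingers": -1, "x": 0.02, "y": -0.0277, "z": 0, "ax": 0, "ay": 0, "az": 0}, {"fingers": -1, "x": 0.02, "y": -0.0277, "z": 0, "ax": 0, "ay": 0, "az": 0}, {"fingers": -1, "x": 0.02, "y": -0.0277, "z": 0, "ax": 0, "ay": 0, "az": 0}, {"fingers": -1, "x": 0.02, "y": -0.0277, "z": 0, "ax": 0, "ay": 0, "az": 0}]'

```text
clock: 52.13
tcp_pos: [0.6712, -0.1407, 0.2514]
orientation: [3.136, -0.151, 0.0]
contact_force: [-0.0, -0.0, -0.5]
grip_width: 0.0149
gripper_force: 49.1
```

Call:
arm_command --rows '[{"fingers": -1, "x": 0, "y": 0, "z": 0, "ax": 0, "ay": 0, "az": 0}, {"fingers": -1, "x": 0, "y": 0, "z": 0, "ax": 0, "ay": 0, "az": 0}, {"fingers": -1, "x": 0, "y": 0, "z": 0, "ax": 0, "ay": 0, "az": 0}]'

```text
clock: 52.38
tcp_pos: [0.6701, -0.1424, 0.251]
orientation: [3.135, -0.151, -0.001]
contact_force: [-0.8, -0.7, -1.2]
grip_width: 0.0151
gripper_force: 49.2
```

```bash
python3 -c "
from h import *
go(.6709,-.1397,.112,-5.4)"
```

```text
t 52.3833 tcp [ 0.6701 -0.1424  0.251 ] F [-0.8 -0.7 -1.2] w 0.0151
heading -5.5 tilt 0.003 az -0.1 shift after turn [ 0.0005 -0.0028  0.139 ] before [ 0.0005 -0.0028  0.139 ] j7 -1.73
```

Call:
arm_command --rows '[{"fingers": -1, "x": 0.0005, "y": -0.0028, "z": 0.02, "ax": 0, "ay": 0, "az": 0}, {"fingers": -1, "x": 0, "y": 0, "z": 0.02, "ax": 0, "ay": 0, "az": 0}, {"fingers": -1, "x": 0, "y": 0, "z": 0.02, "ax": 0, "ay": 0, "az": 0}, {"fingers": -1, "x": 0, "y": 0, "z": 0.02, "ax": 0, "ay": 0, "az": 0}, {"fingers": -1, "x": 0, "y": 0, "z": 0.02, "ax": 0, "ay": 0, "az": 0}, {"fingers": -1, "x": 0, "y": 0, "z": 0.02, "ax": 0, "ay": 0, "az": 0}, {"fingers": -1, "x": 0, "y": 0, "z": 0.01, "ax": 0, "ay": 0, "az": 0}, {"fingers": -1, "x": 0, "y": 0, "z": 0.009, "ax": 0, "ay": 0, "az": 0}, {"fingers": -1, "x": 0, "y": 0, "z": 0, "ax": 0, "ay": 0, "az": 0}, {"fingers": -1, "x": 0, "y": 0, "z": 0, "ax": 0, "ay": 0, "az": 0}]'

```text
clock: 53.22
tcp_pos: [0.6716, -0.1401, 0.1129]
orientation: [3.136, -0.152, 0.002]
contact_force: [-0.0, 0.2, -0.7]
grip_width: 0.015
gripper_force: 49.4
```

Call:
arm_command --rows '[{"fingers": -0.3, "x": 0, "y": 0, "z": 0, "ax": 0, "ay": 0, "az": 0}, {"fingers": -0.3, "x": 0, "y": 0, "z": 0, "ax": 0, "ay": 0, "az": 0}, {"fingers": -0.3, "x": 0, "y": 0, "z": 0, "ax": 0, "ay": 0, "az": 0}, {"fingers": -0.3, "x": 0, "y": 0, "z": 0, "ax": 0, "ay": 0, "az": 0}, {"fingers": -0.3, "x": 0, "y": 0, "z": -0.015, "ax": 0, "ay": 0, "az": 0}, {"fingers": -0.3, "x": 0, "y": 0, "z": -0.03, "ax": 0, "ay": 0, "az": 0}, {"fingers": -0.3, "x": 0, "y": 0, "z": -0.035, "ax": 0, "ay": 0, "az": 0}, {"fingers": -0.3, "x": 0, "y": 0, "z": -0.035, "ax": 0, "ay": 0, "az": 0}, {"fingers": 0, "x": -0.03, "y": 0, "z": -0.02, "ax": 0, "ay": 0, "az": 0}, {"fingers": 0, "x": -0.03, "y": -0.01, "z": 0, "ax": 0, "ay": 0, "az": 0}]'

```text
clock: 54.05
tcp_pos: [0.6157, -0.1252, 0.2528]
orientation: [3.134, -0.155, 0.016]
contact_force: [0.5, -0.6, 0.6]
grip_width: 0.0428
gripper_force: 0.0
```

Call:
arm_command --rows '[{"fingers": 0, "x": -0.03, "y": -0.03, "z": 0, "ax": 0, "ay": 0, "az": 0}, {"fingers": 0, "x": 0, "y": -0.03, "z": 0, "ax": 0, "ay": 0, "az": 0}, {"fingers": 0, "x": 0, "y": -0.03, "z": 0, "ax": 0, "ay": 0, "az": 0}, {"fingers": 0, "x": 0, "y": 0, "z": 0, "ax": 0, "ay": 0, "az": 0}, {"fingers": 0, "x": 0, "y": 0, "z": 0, "ax": 0, "ay": 0, "az": 0}]'

```text
clock: 54.47
tcp_pos: [0.592, -0.0289, 0.2478]
orientation: [3.137, -0.144, 0.002]
contact_force: [-0.1, -0.8, 0.6]
grip_width: 0.0424
gripper_force: 0.0
```

```bash
python3 -c "
from h import *
hung(); go(.68,.208,.25,-5)"
```

```text
grip tops
px [403.  61.] n 622 rect (array([ 672.4, -139.6]), array([16.4, 15.9]), 84.6) zmed 0.155 max 0.157
px [177.  63.] n 574 rect (array([685.5,  21.7]), array([16.4, 15.5]), 84.7) zmed 0.155 max 0.158
px [292.  65.] n 536 rect (array([677.3, -60.1]), array([16.1, 15.5]), 84.9) zmed 0.155 max 0.157
bridge
px [186.  32.] n 718 rect (array([711.4,  19.3]), array([26.6, 16.3]), 175.2) zmed 0.116 max 0.123
px [288.  32.] n 674 rect (array([703.8, -62.3]), array([26.3, 15.8]), 174.8) zmed 0.116 max 0.123
px [388.  33.] n 731 rect (array([ 696.1, -142.4]), array([26.7, 17.1]), 174.6) zmed 0.114 max 0.122
px [189.  96.] n 616 rect (array([660.7,  24. ]), array([25.9, 16.2]), 174.8) zmed 0.115 max 0.123
px [287.  96.] n 602 rect (array([653.2, -57.9]), array([25.9, 16. ]), 174.9) zmed 0.115 max 0.122
px [382.  96.] n 668 rect (array([ 645.4, -137.2]), array([26.9, 16.8]), 174.9) zmed 0.116 max 0.123
t 54.5167 tcp [ 0.592  -0.0311  0.2474] F [ 1.2 -0.2  0.2] w 0.0431
heading -5.4 tilt 0.002 az -0.4 shift after turn [ 0.0668 -0.2459 -0.0026] before [ 0.065  -0.2464 -0.0026] j7 -1.89
```

All three hang level. Next the knob: move over and turn to heading about 154°.

Call:
arm_command --rows '[{"fingers": 0, "x": 0.005, "y": -0.035, "z": 0, "ax": 0, "ay": 0, "az": 0}, {"fingers": 0, "x": 0.01, "y": -0.035, "z": 0, "ax": 0, "ay": 0, "az": 0}, {"fingers": 0, "x": 0.01, "y": -0.035, "z": 0, "ax": 0, "ay": 0, "az": 0}, {"fingers": 0, "x": 0.01, "y": -0.035, "z": 0, "ax": 0, "ay": 0, "az": 0}, {"fingers": 0, "x": 0.01, "y": -0.035, "z": 0, "ax": 0, "ay": 0, "az": 0}, {"fingers": 0, "x": 0.01, "y": -0.035, "z": 0, "ax": 0, "ay": 0, "az": 0}, {"fingers": 0, "x": 0.01, "y": -0.035, "z": 0, "ax": 0, "ay": 0, "az": 0}, {"fingers": 0, "x": 0, "y": 0, "z": 0, "ax": 0, "ay": 0, "az": -7}, {"fingers": 0, "x": 0, "y": 0, "z": 0, "ax": 0, "ay": 0, "az": -7}, {"fingers": 0, "x": 0, "y": 0, "z": 0, "ax": 0, "ay": 0, "az": -7}]'

```text
clock: 55.35
tcp_pos: [0.6809, 0.2052, 0.2459]
orientation: [3.109, 0.431, -0.001]
contact_force: [0.3, 0.3, -0.6]
grip_width: 0.0424
gripper_force: 0.0
```

Call:
arm_command --rows '[{"fingers": 0, "x": 0, "y": 0, "z": 0, "ax": 0, "ay": 0, "az": -7}, {"fingers": 0, "x": 0, "y": 0, "z": 0, "ax": 0, "ay": 0, "az": -7}, {"fingers": 0, "x": 0, "y": 0, "z": 0, "ax": 0, "ay": 0, "az": -7}, {"fingers": 0, "x": 0, "y": 0, "z": 0, "ax": 0, "ay": 0, "az": -7}, {"fingers": 0, "x": 0, "y": 0, "z": 0, "ax": 0, "ay": 0, "az": -7}, {"fingers": 0, "x": 0, "y": 0, "z": 0, "ax": 0, "ay": 0, "az": -7}, {"fingers": 0, "x": 0, "y": 0, "z": 0, "ax": 0, "ay": 0, "az": -7}, {"fingers": 0, "x": 0, "y": 0, "z": 0, "ax": 0, "ay": 0, "az": -7}, {"fingers": 0, "x": 0, "y": 0, "z": 0, "ax": 0, "ay": 0, "az": -7}, {"fingers": 0, "x": 0, "y": 0, "z": 0, "ax": 0, "ay": 0, "az": -7}]'

```text
clock: 56.18
tcp_pos: [0.681, 0.2037, 0.2461]
orientation: [2.302, 2.134, -0.003]
contact_force: [0.5, -0.9, -0.1]
grip_width: 0.0427
gripper_force: 0.0
```

Call:
arm_command --rows '[{"fingers": 0, "x": 0, "y": 0, "z": 0, "ax": 0, "ay": 0, "az": -7}, {"fingers": 0, "x": 0, "y": 0, "z": 0, "ax": 0, "ay": 0, "az": -7}, {"fingers": 0, "x": 0, "y": 0, "z": 0, "ax": 0, "ay": 0, "az": -7}, {"fingers": 0, "x": 0, "y": 0, "z": 0, "ax": 0, "ay": 0, "az": -7}, {"fingers": 0, "x": 0, "y": 0, "z": 0, "ax": 0, "ay": 0, "az": -7}, {"fingers": 0, "x": 0, "y": 0, "z": 0, "ax": 0, "ay": 0, "az": -7}, {"fingers": 0, "x": 0, "y": 0, "z": 0, "ax": 0, "ay": 0, "az": -7}, {"fingers": 0, "x": 0, "y": 0, "z": 0, "ax": 0, "ay": 0, "az": -7}, {"fingers": 0, "x": 0, "y": 0, "z": 0, "ax": 0, "ay": 0, "az": -6}, {"fingers": 0, "x": 0, "y": 0, "z": 0, "ax": 0, "ay": 0, "az": 0}]'

```text
clock: 57.02
tcp_pos: [0.681, 0.2038, 0.2457]
orientation: [-0.878, -3.016, 0.004]
contact_force: [0.8, -0.2, 0.3]
grip_width: 0.0426
gripper_force: 0.0
```

```bash
python3 - <<'E'
from h import *
im,d,K,T=grab('wrist'); W=world(d,K,T); z=W[...,2]; h=cv2.cvtColor(im,cv2.COLOR_RGB2HSV)
n=(np.hypot(W[...,0]-.68,W[...,1]-.208)<.09)&(d>.12)
print('knob');blobs(W,n&(z>.09)&(h[...,2]<90),40)
print('high');blobs(W,n&(z>.09),40)
print('box');blobs(W,n&(z>.05)&(z<.075),200)
save(im,'w8.png'); go(.68,.208,.1,154.5)
E
```

```text
knob
px [265. 163.] n 585 rect (array([680.8, 210.1]), array([41.8, 13.9]), 151.7) zmed 0.101 max 0.104
px [204. 283.] n 1102 rect (array([669. , 185.4]), array([23.6,  2.1]), 147.5) zmed 0.294 max 0.307
px [315. 285.] n 1093 rect (array([692.6, 222.8]), array([23.2,  2.2]), 147.4) zmed 0.294 max 0.308
px [179. 266.] n 411 rect (array([657.6, 180.7]), array([5.6, 2. ]), 57.6) zmed 0.289 max 0.301
px [339. 266.] n 319 rect (array([690.7, 234. ]), array([8.2, 3. ]), 26.4) zmed 0.289 max 0.300
high
px [265. 162.] n 660 rect (array([680.8, 210.1]), array([41.8, 13.9]), 151.7) zmed 0.101 max 0.104
px [197. 274.] n 2073 rect (array([665.7, 180.5]), array([23.9, 13.9]), 147.5) zmed 0.292 max 0.307
px [322. 274.] n 2058 rect (array([691.8, 224.3]), array([23. , 14.4]), 112.9) zmed 0.292 max 0.308
box
px [265. 149.] n 8622 rect (array([681. , 210.1]), array([109.5,  99.8]), 73.5) zmed 0.058 max 0.075
t 57.0667 tcp [0.6809 0.2042 0.2458] F [-0.1 -0.1 -0.4] w 0.0429
heading 147.2 tilt 0.003 az -7.3 shift after turn [0.0025 0.0031 0.1458] before [0.0028 0.0027 0.1458] j7 0.17
```

View pics/w8.png

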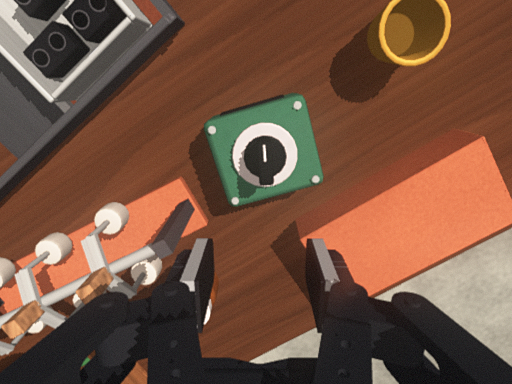

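The knob bar is at (265,163), centred at (680.8,210.1) mm with heading 151.7°. The hangers and tote are fine in the background.

Call:
arm_command --rows '[{"fingers": 0, "x": 0, "y": 0, "z": 0, "ax": 0, "ay": 0, "az": -4.5}, {"fingers": 0, "x": 0.0028, "y": 0.0052, "z": 0.02, "ax": 0, "ay": 0, "az": 0}, {"fingers": 0, "x": 0, "y": 0, "z": 0.03, "ax": 0, "ay": 0, "az": 0}, {"fingers": 0, "x": 0, "y": 0, "z": 0.03, "ax": 0, "ay": 0, "az": 0}, {"fingers": 0, "x": 0, "y": 0, "z": 0.03, "ax": 0, "ay": 0, "az": 0}, {"fingers": 0, "x": 0, "y": 0, "z": 0, "ax": 0, "ay": 0, "az": 0}, {"fingers": 0, "x": 0, "y": 0, "z": 0, "ax": 0, "ay": 0, "az": 0}, {"fingers": 0, "x": 0, "y": 0, "z": 0, "ax": 0, "ay": 0, "az": 0}]'

```text
clock: 57.73
tcp_pos: [0.681, 0.2122, 0.1385]
orientation: [0.763, 3.045, -0.0]
contact_force: [0.3, -0.4, 0.2]
grip_width: 0.0428
gripper_force: 0.0
```

```bash
python3 -c "
from h import *
go(.6808,.2101,.058,151.7)"
```

```text
t 57.7333 tcp [0.681  0.2122 0.1385] F [ 0.3 -0.4  0.2] w 0.0428
heading 151.9 tilt 0.002 az 0.2 shift after turn [-0.0008 -0.0019  0.0805] before [-0.0008 -0.0019  0.0805] j7 0.17
```

Call:
arm_command --rows '[{"fingers": 0, "x": -0.0008, "y": -0.0019, "z": 0.02, "ax": 0, "ay": 0, "az": 0}, {"fingers": 0, "x": 0, "y": 0, "z": 0.02, "ax": 0, "ay": 0, "az": 0}, {"fingers": 0, "x": 0, "y": 0, "z": 0.02, "ax": 0, "ay": 0, "az": 0}, {"fingers": 0, "x": 0, "y": 0, "z": 0.02, "ax": 0, "ay": 0, "az": 0}, {"fingers": 0, "x": 0, "y": 0, "z": 0, "ax": 0, "ay": 0, "az": 0}, {"fingers": -1, "x": 0, "y": 0, "z": 0, "ax": 0, "ay": 0, "az": 0}, {"fingers": -1, "x": 0, "y": 0, "z": 0, "ax": 0, "ay": 0, "az": 0}, {"fingers": -1, "x": 0, "y": 0, "z": 0, "ax": 0, "ay": 0, "az": 0}, {"fingers": -1, "x": 0, "y": 0, "z": 0, "ax": 0, "ay": 0, "az": 0}, {"fingers": -1, "x": 0, "y": 0, "z": 0, "ax": 0, "ay": 0, "az": 0}]' --grip_force 30

```text
clock: 58.57
tcp_pos: [0.6809, 0.2099, 0.0597]
orientation: [0.761, 3.045, -0.001]
contact_force: [-1.7, -2.6, 5.6]
grip_width: 0.0132
gripper_force: 31.1
```

Call:
arm_command --rows '[{"fingers": -1, "x": 0, "y": 0, "z": 0, "ax": 0, "ay": 0, "az": 0}, {"fingers": -1, "x": 0, "y": 0, "z": 0, "ax": 0, "ay": 0, "az": 6.5}, {"fingers": -1, "x": 0, "y": 0, "z": 0, "ax": 0, "ay": 0, "az": 6.5}, {"fingers": -1, "x": 0, "y": 0, "z": 0, "ax": 0, "ay": 0, "az": 6.5}, {"fingers": -1, "x": 0, "y": 0, "z": 0, "ax": 0, "ay": 0, "az": 6.5}, {"fingers": -1, "x": 0, "y": 0, "z": 0, "ax": 0, "ay": 0, "az": 6.5}, {"fingers": -1, "x": 0, "y": 0, "z": 0, "ax": 0, "ay": 0, "az": 6.5}, {"fingers": -1, "x": 0, "y": 0, "z": 0, "ax": 0, "ay": 0, "az": 6.5}, {"fingers": -1, "x": 0, "y": 0, "z": 0, "ax": 0, "ay": 0, "az": 6.5}, {"fingers": -1, "x": 0, "y": 0, "z": 0, "ax": 0, "ay": 0, "az": 6.5}]'

```text
clock: 59.4
tcp_pos: [0.6817, 0.2103, 0.0598]
orientation: [2.157, 2.279, 0.004]
contact_force: [-0.4, -1.8, 2.8]
grip_width: 0.0137
gripper_force: 30.7
```

Call:
arm_command --rows '[{"fingers": -1, "x": 0, "y": 0, "z": 0, "ax": 0, "ay": 0, "az": 6.5}, {"fingers": -1, "x": 0, "y": 0, "z": 0, "ax": 0, "ay": 0, "az": 6.5}, {"fingers": -1, "x": 0, "y": 0, "z": 0, "ax": 0, "ay": 0, "az": 3.5}, {"fingers": -1, "x": 0, "y": 0, "z": 0, "ax": 0, "ay": 0, "az": 0}, {"fingers": -1, "x": 0, "y": 0, "z": 0, "ax": 0, "ay": 0, "az": 0}, {"fingers": -1, "x": 0, "y": 0, "z": 0, "ax": 0, "ay": 0, "az": 0}]'

```text
clock: 59.9
tcp_pos: [0.6818, 0.2107, 0.06]
orientation: [2.445, 1.964, 0.006]
contact_force: [1.2, -2.5, 8.2]
grip_width: 0.0135
gripper_force: 130.6
```

```bash
python3 -c "
from h import *
go(.6808,.2101,.058,77); print(r.get_obs()['moment'])"
```

```text
t 59.9 tcp [0.6818 0.2107 0.06  ] F [ 1.2 -2.5  8.2] w 0.0135
heading 77.6 tilt 0.007 az 0.6 shift after turn [-0.0008 -0.0008  0.002 ] before [-0.0008 -0.0008  0.002 ] j7 -1.05
[-0.77710295 -0.15832806  3.72273004]
```

At the stop: the turning moment has risen to 3.7 N m. Release, rise and check.

Call:
arm_command --rows '[{"fingers": 0, "x": 0, "y": 0, "z": 0, "ax": 0, "ay": 0, "az": 0}, {"fingers": 0, "x": 0, "y": 0, "z": 0, "ax": 0, "ay": 0, "az": 0}, {"fingers": 0, "x": 0, "y": 0, "z": 0, "ax": 0, "ay": 0, "az": 0}, {"fingers": 0, "x": 0, "y": 0, "z": 0, "ax": 0, "ay": 0, "az": 0}, {"fingers": 0, "x": 0, "y": 0, "z": -0.02, "ax": 0, "ay": 0, "az": 0}, {"fingers": 0, "x": 0, "y": 0, "z": -0.035, "ax": 0, "ay": 0, "az": 0}, {"fingers": 0, "x": 0, "y": 0, "z": -0.04, "ax": 0, "ay": 0, "az": 0}, {"fingers": 0, "x": 0, "y": 0, "z": -0.04, "ax": 0, "ay": 0, "az": 0}, {"fingers": 0, "x": 0, "y": 0, "z": -0.04, "ax": 0, "ay": 0, "az": 0}, {"fingers": 0, "x": 0, "y": 0, "z": 0, "ax": 0, "ay": 0, "az": 0}]'

```text
clock: 60.73
tcp_pos: [0.6831, 0.2127, 0.2415]
orientation: [2.457, 1.952, 0.019]
contact_force: [1.3, 1.8, 2.6]
grip_width: 0.0426
gripper_force: 0.0
```

```bash
python3 - <<'E'
from h import *
st()
im,d,K,T=grab('wrist'); W=world(d,K,T); z=W[...,2]; h=cv2.cvtColor(im,cv2.COLOR_RGB2HSV)
n=(np.hypot(W[...,0]-.68,W[...,1]-.208)<.09)&(d>.12)
print('knob');blobs(W,n&(z>.09)&(z<.12),40)
im,d,K,T=grab('scene'); W=world(d,K,T); z=W[...,2]
near=(abs(W[...,0]-.68)<.09)&(abs(W[...,1]+.06)<.15)
print('grip tops');blobs(W,near&(z>.14)&(z<.165),10)
save(cv2.resize(im[120:320,90:390],(800,533)),'s9.png')
E
```

```text
t 60.7333 tcp [0.6831 0.2127 0.2415] F [1.3 1.8 2.6] w 0.0426
knob
px [257. 171.] n 678 rect (array([681.6, 210. ]), array([41.8, 14.1]), 88.9) zmed 0.101 max 0.104
grip tops
px [185. 206.] n 38 rect (array([ 676.6, -141.1]), array([17.8, 16.7]), 4.9) zmed 0.152 max 0.159
px [204. 218.] n 40 rect (array([679.5, -61.3]), array([17.7, 15.2]), 163.2) zmed 0.152 max 0.159
px [225. 231.] n 39 rect (array([687.7,  20.7]), array([15.6, 14.8]), 179.8) zmed 0.153 max 0.158
```

View pics/s9.png

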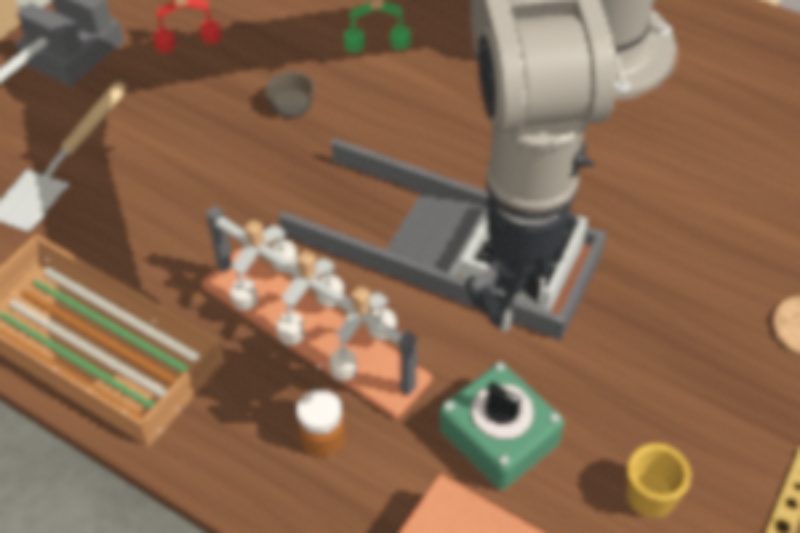

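The knob bar now lies at 88.9°. The box axes (73.5°/163.5°) put its zero at 163.5°, and 163.5° minus 74.5° is 89°, so it is at its stop. The scene crop shows three hangers across the bar at (255,235), (308,265) and (362,300), the tote on the deck and the arm clear. I hand it in.

```bash
python3 -c "
from h import *
print(r.hand_in()); st()"
```

```text
the job is handed in; nothing more can be done
None
the job is handed in; nothing more can be done
```

The job is handed in: in my last measurements all three moulds were in the tote, the tote sat flat on the deck behind the lip, all three hangers hung across the bar, and the knob was at its stop. The hand-in gave no verdict.

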